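# Tip in the samples and lid the tins

### The arm

A 7-joint arm with a two-finger parallel gripper is mounted at the origin on the work surface. World frame = base frame: x ahead of the robot, y to its left, z up, the work surface at z = 0. Lengths are in m, angles in rad, forces in N, time in s.
With the tool pointing down it reaches from about 0.425 to 0.875 m from the base axis. Payload 4.7 kg.
Tool frame: the origin (TCP) lies at the centre of the arm's flange, where the gripper is bolted on; the fingertips stand 173 mm ahead of it and the grasp point (between the pads) lies 155 mm ahead of it; x points along the fingers, y is the direction in which the jaws open and shut, and the axes are right-handed (so a half turn about x gives the same grasp; the last joint's range is limited). The gripper opens to 85 mm and grips with 20 to 120 N. Pads are 22 mm wide; open, the fingers measure 114 mm over their backs; the gripper's body (76 mm by 85 mm) begins 54 mm behind the grasp point. The pads swing forward as they close: fully open they stand 13 mm farther back than shut.
Start: joints at [-1.17, 0.321, -0.07, 1.45, 0.023, 1.371, -0.057], TCP at [0.245, 0.602, 0.405] pointing down, gripper open.
Joint ranges: [-2.86, 2.86], [-0.3, 2.09], [-1.38, 1.24], [0.06, 2.45], [-1.56, 4.7], [0.09, 2.05], [-2.69, 2.69]. Speed limits (rad/s): [2.57, 2.57, 3.14, 3.14, 3.14, 3.14, 3.14].

### API

Orientations are given as [roll, pitch, yaw] about the fixed x, y, z axes, in that order (R = Rz(yaw) Ry(pitch) Rx(roll)).
In Python, from plant import env, capture gives the robot as it stands.
- The arm moves only by the tool jog_arm, never from a script. Its arguments are lists of equal length, an entry for each row: "translation": the shift along the tool's x, y, z in m, a list of three; "rot": the turn, a rotation vector about the tool's x, y, z in degrees, a list of three; "hand": the closure in counts, from 0 (fully open) to 255 (shut). A call has 1 to 20 rows; each row shifts and turns the commanded pose from where the row before left it, along the tool's axes as they then stand; what a row does not reach is not made up. A row lasts 1/12 s, in which the tool goes at most 41.7 mm and 7.16 degrees, less where a joint would pass 70% of its speed; a pose out of reach is approached as far as the arm can. A call is refused whole if a number of a shift passes 0.0417 or a number of a turn 7.16, either way. A call with a gripper value outside its range is refused whole. The fingers move at their own pace and stop on an object; "squeeze" is the grip in N (left out, the last holds). Time passes only in rows, so rows that do not move let the fingers close. It gives the time, the measured TCP pose, the force and the opening at its end, in the units of the state.
- env.get_obs(): the state, without advancing time (a new reading comes with each control period).
- capture(name): name is "side" or "top" or "wrist"; returns a dict with "frame" (400x640x3 uint8, red, green, blue), "range_z" (400x640 float32, m along the optical axis (not along the pixel's ray), 0 where there is no reading), "fx", "fy", "cx", "cy" (pixels), "view" (4x4, takes a point from world to camera coordinates). Camera axes: x right, y down, z forward; pixel columns grow to the right and rows downward; lengths in m; the calibration is good to about 2 mm. A picture is of the moment at which its call begins.
- env.close_job(): hands the job in, once; it reports no verdict.
The state is a dict: "time": time; "joint_pos": joint angles; "joint_vel": joint speeds; "effort": joint torques, N m; "ee_pos": TCP position; "ee_rot": TCP orientation; "force": force on the tool from outside, world axes, zero at the start; "moment": the same for the moment, N m; "width": finger opening in m.
Only numpy, scipy, OpenCV 4.12 (cv2) and the standard library are available. Lean on these libraries where they do the work, as an engineer would, in place of code of your own. Each camera call takes 0.05 s, during which the arm holds its last target.

### The job

Tip the loose sample blocks out of the green tray into the tin with the blue band and put the empty tray back flat on its black rubber mat. Give every open tin on the sill one yellow lid pulled from the spring holder, laid straight and fully home on the rim, and leave the spare lids in the holder. Knock no tin over and do not disturb the other things.

Things in the scene. Friction and masses are not known exactly. Their poses are not given: they have to be found in the camera images.
- holder_c (a point): fixed clear spring holder, black base 130 (x) x 100 mm; the point is under its centre, on the table. 5 lids lie in it, long side along x, on a sprung platform (44 N/m) that keeps the top of the upper lid 126 mm above the table: pull it off upwards and the next rises there in about 1 s. Clear guides 120 mm high at both short ends and corners; the middle 76 mm of the long sides are open.
- lid1_c (a point): yellow lid, one of 5 alike: flange 100 x 66 x 10 mm above a plug 80 x 46 x 8 mm, 18 mm tall, 80 g. The point is its centre, 9 mm below the flat top; x along the 100 mm side, y along the 66 mm side, z out of the top. Starts in the spring holder, lids flat on one another 18 mm apart (8 mm free between flanges). Grip the flange by its two long edges, 66 mm across.
- lid2_c (a point): yellow lid, one of 5 alike: flange 100 x 66 x 10 mm above a plug 80 x 46 x 8 mm, 18 mm tall, 80 g. The point is its centre, 9 mm below the flat top; x along the 100 mm side, y along the 66 mm side, z out of the top. Starts in the spring holder, lids flat on one another 18 mm apart (8 mm free between flanges). Grip the flange by its two long edges, 66 mm across.
- lid3_c (a point): yellow lid, one of 5 alike: flange 100 x 66 x 10 mm above a plug 80 x 46 x 8 mm, 18 mm tall, 80 g. The point is its centre, 9 mm below the flat top; x along the 100 mm side, y along the 66 mm side, z out of the top. Starts in the spring holder, lids flat on one another 18 mm apart (8 mm free between flanges). Grip the flange by its two long edges, 66 mm across.
- lid4_c (a point): yellow lid, one of 5 alike: flange 100 x 66 x 10 mm above a plug 80 x 46 x 8 mm, 18 mm tall, 80 g. The point is its centre, 9 mm below the flat top; x along the 100 mm side, y along the 66 mm side, z out of the top. Starts in the spring holder, lids flat on one another 18 mm apart (8 mm free between flanges). Grip the flange by its two long edges, 66 mm across.
- lid5_c (a point): yellow lid, one of 5 alike: flange 100 x 66 x 10 mm above a plug 80 x 46 x 8 mm, 18 mm tall, 80 g. The point is its centre, 9 mm below the flat top; x along the 100 mm side, y along the 66 mm side, z out of the top. Starts in the spring holder, lids flat on one another 18 mm apart (8 mm free between flanges). Grip the flange by its two long edges, 66 mm across.
- tinA_c (a point): Silver tin, open at the top, 100 (x) x 62 (y) x 75 mm high, walls and bottom 3 mm; the point is its centre, half-way up, z up. A lid's plug goes in the mouth with 5 mm to spare all round, the flange rests on the rim: lid centre then 38.5 mm above this point. This one has a blue band round it and starts empty, 250 g.
- tinB_c (a point): Silver tin, open at the top, 100 (x) x 62 (y) x 75 mm high, walls and bottom 3 mm; the point is its centre, half-way up, z up. A lid's plug goes in the mouth with 5 mm to spare all round, the flange rests on the rim: lid centre then 38.5 mm above this point. No band; already filled with samples to about 50 mm, 400 g. May be absent.
- tinC_c (a point): Silver tin, open at the top, 100 (x) x 62 (y) x 75 mm high, walls and bottom 3 mm; the point is its centre, half-way up, z up. A lid's plug goes in the mouth with 5 mm to spare all round, the flange rests on the rim: lid centre then 38.5 mm above this point. No band; already filled with samples to about 50 mm, 400 g. May be absent.
- tinD_c (a point): Silver tin, open at the top, 100 (x) x 62 (y) x 75 mm high, walls and bottom 3 mm; the point is its centre, half-way up, z up. A lid's plug goes in the mouth with 5 mm to spare all round, the flange rests on the rim: lid centre then 38.5 mm above this point. No band; already filled with samples to about 50 mm, 400 g. May be absent.
- mat_c (a point): centre of the top of the tray's black rubber mat, 200 x 130 x 3 mm, fixed flat on the table; x along the 200 mm side.
- tray_c (a point): green tray, 170 (x) x 52 mm, floor 3 mm, walls 18 mm high on the long sides and the +x end, open at the -x end (mouth). The point is mid-tray, 9 mm above its underside; z up. Handle: upright black fin in line with x, 12 mm thick (y), 47 mm long, centred 58.5 mm towards +x, top 58 mm above the underside; grip it across its thickness. 160 g. Starts on the mat, mouth away from the robot.
- tray_mouth (a point): middle of the floor's edge at the tray's open mouth: 85 mm towards -x from the tray's middle, on the floor's upper face, 3 mm above the underside.
- block1_c (a point): loose brown sample block 30 (x) x 20 x 20 mm, 30 g, lying in the tray at the start; the point is its centre. Smooth: blocks start to slide when the tray is tipped some 18 to 26 degrees. May be absent.
- block2_c (a point): loose brown sample block 30 (x) x 20 x 20 mm, 30 g, lying in the tray at the start; the point is its centre. Smooth: blocks start to slide when the tray is tipped some 18 to 26 degrees. May be absent.
- block3_c (a point): loose brown sample block 30 (x) x 20 x 20 mm, 30 g, lying in the tray at the start; the point is its centre. Smooth: blocks start to slide when the tray is tipped some 18 to 26 degrees. May be absent.
- block4_c (a point): loose brown sample block 30 (x) x 20 x 20 mm, 30 g, lying in the tray at the start; the point is its centre. Smooth: blocks start to slide when the tray is tipped some 18 to 26 degrees. May be absent.
- round_tin1: bystander: closed round aluminium tin, 80 mm across, 55 mm high; origin under its centre.
- tack_dish: bystander: white ceramic dish of thumbtacks, 96 mm across, 26 mm high; origin under its centre.
- mallet: bystander: wooden mallet lying down, 215 mm long (x), head 85 mm wide and 42 mm high at +x; origin on the table under its middle.
- scraper: bystander: flat blue plastic scraper, 157 mm long (x), blade 65 mm wide at +x, 14 mm high; origin on the table near its middle.
There are look-alikes about, which are no part of the job. Several things look just like the part that bears mat_c: the one meant starts farthest from the robot's base.

How it is judged:
By the outcome, as a careful person would: the job done as asked, in the order asked, and still so for the second after the job is handed in, with the robot touching nothing.
Of tinB, tinC, tinD only 2 to 3 are there at a start; the rules pass over those that are not, and their reading is None.
Of block1, block2, block3, block4 only 2 to 4 are there at a start; the rules pass over those that are not, and their reading is None.
At some moment in a run one of tinA, tinB, tinC, tinD may be knocked a few centimetres aside while the robot is not near it.
It also fails if it takes over 200 s, if anything falls off the work surface, if the arm or the gripper's body presses on something with over 40 N, if the wrist force passes 120 N, or if a joint passes its speed limit or range.

## Working session

There is one attempt and no reset: what is moved stays moved. The work goes in short steps, Python scripts to look and compute and a tool call to move; the robot and the scene stay as the last step left them, time stands still between calls to the robot, and variables do not carry over. Pictures are saved under pics/ and viewed, and the job is handed in when it is done.

Besides the shell and the picture viewer there is one more tool, called after "Request:" as name(argument=value, ...) on one line, values as JSON. jog_arm: Moves the arm, as the interface text tells. Its arguments: {"type":"object","properties":{"translation":{"type":"array","items":{"type":"array","items":{"type":"number"}}},"rot":{"type":"array","items":{"type":"array","items":{"type":"number"}}},"hand":{"type":"array","items":{"type":"number"}},"squeeze":{"type":"number"}},"required":["translation","rot","hand"]}

```bash
ls -la; mkdir -p pics
python3 - <<'E'
from plant import env, capture
import cv2
o=env.get_obs()
for k,v in o.items(): print(k,v)
for n in ["side","top","wrist"]:
    c=capture(n); cv2.imwrite(f"pics/{n}0.png",c["frame"][:,:,::-1]); print(n,c["fx"],c["fy"],c["cx"],c["cy"]);print(c["view"].round(3))
E
```

```text
total 12
drwxr-xr-x  3 agent agent 4096 Dec  7 14:33 .
drwxr-xr-x 23 root  root  4096 Dec  7 14:33 ..
drwxr-xr-x  2 agent agent 4096 Dec  7 14:33 pics
time 0.0
joint_pos [-1.16987988  0.32177198 -0.07010463  1.45168334  0.02259734  1.37075274
 -0.05692159]
joint_vel [-0.00106558  0.00095398 -0.00019175  0.00034784  0.00014745 -0.00049396
  0.00157797]
effort [-3.07496121e-04 -4.93578565e+01 -3.82380243e-01 -3.14326465e+01
  1.27825586e-02  1.15428018e-02  6.90845184e-06]
ee_pos [0.24514692 0.60177371 0.40365228]
ee_rot [-1.52248271  1.56896821 -1.90927163]
force [-0.75232865 -0.66242305  0.22124381]
moment [-0.07568282  0.00577619 -0.01919741]
width 0.0850818267276636
side 373.9841952526788 373.9841952526788 322.3959467192914 193.20590796370402
[[-0.977 -0.215  0.002  0.524]
 [-0.156  0.703 -0.694  0.134]
 [ 0.148 -0.678 -0.72   1.036]
 [ 0.     0.     0.     1.   ]]
top 361.59420792373334 361.59420792373334 318.17037842890477 197.32184372242065
[[-0.029 -1.     0.006  0.031]
 [-0.973  0.027 -0.228  0.536]
 [ 0.228 -0.013 -0.974  1.014]
 [ 0.     0.     0.     1.   ]]
wrist 305.90798630577166 305.90798630577166 326.47818724679075 200.0761037425635
[[ 0.377  0.926 -0.003 -0.649]
 [ 0.887 -0.361  0.289 -0.037]
 [ 0.267 -0.111 -0.957  0.38 ]
 [ 0.     0.     0.     1.   ]]
```

View pics/top0.png

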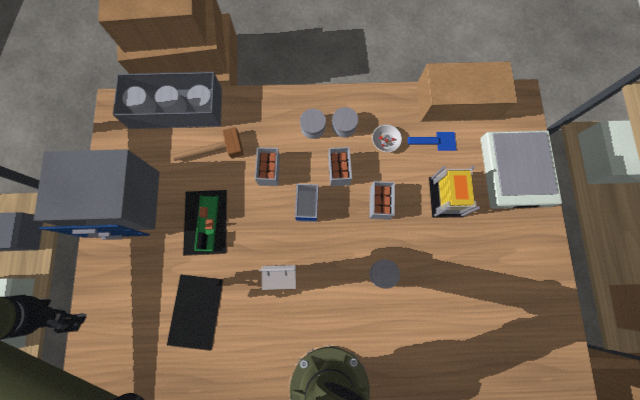

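View pics/side0.png

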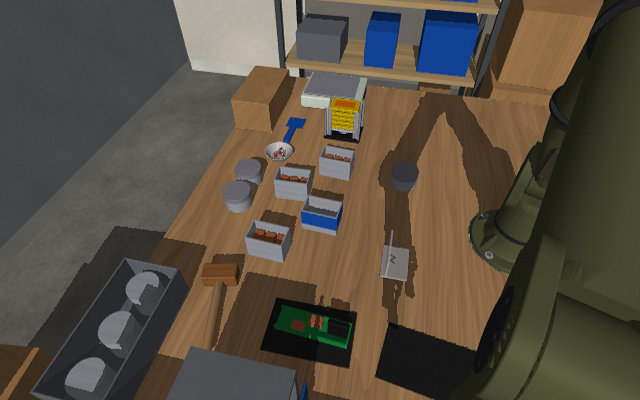

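View pics/wrist0.png

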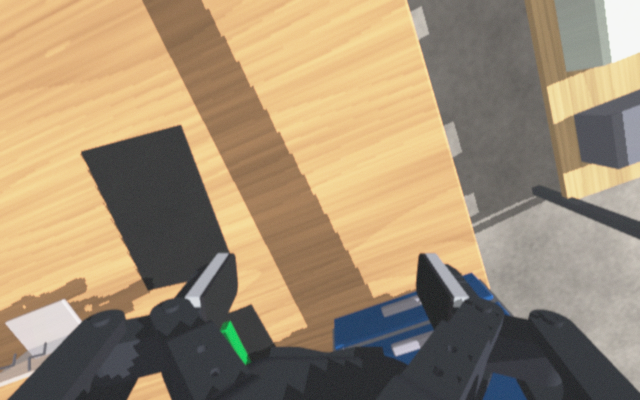

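The top view has the robot base at the bottom and world +x upwards. It shows the blue-banded tin at px (307,202) and three plain tins at (267,166), (340,166) and (382,200). The green tray on the far mat is at (207,222), with a second, nearer mat at (195,312). The yellow lids in the holder are at (455,193).

```bash
cat > h.py <<'E'
import numpy as np, cv2
from plant import env, capture
from scipy.spatial.transform import Rotation as R
def cloud(c):
    z=c["range_z"].astype(float); v,u=np.mgrid[:z.shape[0],:z.shape[1]]
    P=np.stack([(u-c["cx"])/c["fx"]*z,(v-c["cy"])/c["fy"]*z,z],-1)
    V=np.array(c["view"]); W=(P-V[:3,3])@V[:3,:3]
    W[z<=0]=np.nan
    return W
def onplane(c,u,v,h):
    V=np.array(c["view"]);Rm=V[:3,:3];o=-Rm.T@V[:3,3]
    d=Rm.T@np.array([(u-c["cx"])/c["fx"],(v-c["cy"])/c["fy"],1.])
    return o+d*(h-o[2])/d[2]
def rect(pts):
    (cx,cy),(w,h),a=cv2.minAreaRect((np.asarray(pts)[:,:2]*1000).astype(np.float32))
    if w<h: w,h=h,w; a+=90
    a=(a+90)%180-90
    return round(cx,1),round(cy,1),round(w,1),round(h,1),round(a,1)
def save(c,name,s=1,crop=None):
    f=c["frame"][:,:,::-1]
    if crop: u0,v0,u1,v1=crop; f=f[v0:v1,u0:u1]
    if s!=1: f=cv2.resize(f,None,fx=s,fy=s,interpolation=cv2.INTER_CUBIC)
    cv2.imwrite("pics/"+name+".png",f)
def st():
    o=env.get_obs(); Rm=R.from_euler('xyz',o["ee_rot"]).as_matrix()
    return o,np.array(o["ee_pos"]),Rm
E
python3 - <<'E'
from h import *
c=capture("top"); W=cloud(c)
np.save("W.npy",W)
boxes={"A":(285,170,330,235),"B":(245,140,290,195),"C":(320,140,362,192),"D":(362,170,407,228),"hold":(425,155,485,225)}
print("table z",np.nanmedian(W[240:280,330:360,2]))
for k,(a,b,e,d) in boxes.items():
    S=W[b:d,a:e].reshape(-1,3)
    lo,hi=(.068,.085) if k!="hold" else (.1,.2)
    m=(S[:,2]>lo)&(S[:,2]<hi)
    print(k,m.sum(),np.nanmax(S[:,2]).round(3),rect(S[m]),"z",np.nanmedian(S[m,2]).round(4))
f=c["frame"].astype(int); r,g,b=f[...,0],f[...,1],f[...,2]
y=(r>180)&(g>140)&(b<90); S=W[y];
print("yellow",rect(S[S[:,2]>.118]),(S[:,2]>.118).sum(),np.nanmedian(S[S[:,2]>.118][:,2]))
gm=(g>r+40)&(g>b+30); gm[:, :150]=0; gm[:,300:]=0
S=W[gm]; S=S[np.isfinite(S[:,0])]; print("green",len(S),rect(S),S[:,2].min(),S[:,2].max())
for nm,(a,b0,e,d) in {"mat":(170,180,240,262),"mat2":(160,265,230,360)}.items():
    mk=np.zeros(r.shape,bool); mk[b0:d,a:e]=True
    k=mk&(f.max(-1)<45)&(np.abs(W[...,2])<.012); k|=mk&gm&(W[...,2]<0.03)&(nm=="mat"); print(nm,rect(W[k]))
save(c,"tray",6,(170,180,245,265)); save(c,"hold",8,(420,150,490,225))
E
```

```text
table z 0.0006632444186845364
A 147 0.079 (525.1, 50.0, 100.8, 63.3, -3.5) z 0.0749
B 155 0.081 (642.9, 168.5, 100.8, 62.6, -3.7) z 0.075
C 143 0.08 (637.8, -54.1, 101.9, 62.0, 1.7) z 0.0745
D 172 0.08 (527.0, -177.1, 101.6, 61.9, -4.8) z 0.0746
hold 1136 0.13 (541.0, -387.1, 127.7, 92.0, -0.9) z 0.1237
yellow (540.3, -387.1, 98.1, 67.1, -0.5) 470 0.12430101534478848
green 483 (477.4, 361.6, 167.5, 60.4, -3.4) 0.0007272455844247678 0.027744528729620105
mat (484.5, 365.7, 196.0, 129.1, 1.2)
mat2 (219.6, 383.3, 197.0, 127.6, -8.3)
```

View tray.

View pics/tray.png

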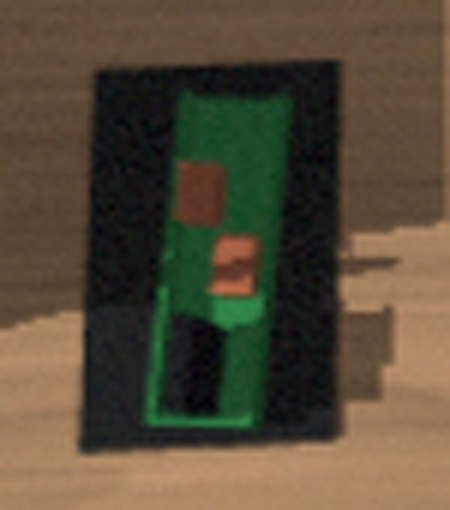

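View pics/hold.png

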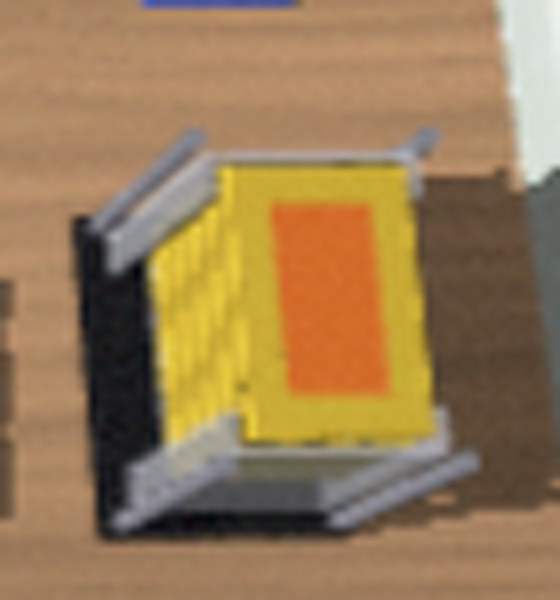

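Run:
```python
from h import *
c=capture("top"); W=cloud(c)
S=W[180:262,170:240].reshape(-1,3); m=(S[:,2]>.045)&(S[:,2]<.075)
print("fin",m.sum(),rect(S[m]),S[m,2].max(),S[m].mean(0))
c=capture("side"); W=cloud(c); save(c,"sidetray",6,(255,290,365,370))
S=W[280:370,260:360].reshape(-1,3); m=(S[:,2]>.04)&(S[:,2]<.075)
print("fin side",m.sum(),rect(S[m]),S[m,2].max(),S[m].mean(0))
f=c["frame"].astype(int); r,g,b=f[...,0],f[...,1],f[...,2]
gm=(g>r+40)&(g>b+30); S=W[gm];S=S[np.isfinite(S[:,0])]; print("green side",rect(S))
br=(r>g+40)&(b<90); br[:290]=0;br[365:]=0;br[:,:260]=0;br[:,360:]=0
n,l,s,ce=cv2.connectedComponentsWithStats(br.astype(np.uint8))
for i in range(1,n):
    if s[i,4]>8: print(s[i], W[l==i].mean(0).round(3))
o,p,Rm=st(); print(p,Rm.round(3))
# wrist camera extrinsic rel. tool
c=capture("wrist");V=np.array(c["view"]);cp=-V[:3,:3].T@V[:3,3]; print("cam in tool",Rm.T@(cp-p),(V[:3,:3]@Rm).round(3))
```

```text
fin 96 (420.0, 360.4, 46.9, 13.0, -2.1) 0.06513964306014954 [0.41933015 0.35915488 0.05805835]
fin side 196 (421.1, 363.8, 47.0, 13.3, -2.8) 0.06488526570081586 [0.42052799 0.36616608 0.05707325]
green side (478.8, 355.6, 169.0, 63.0, -3.8)
[310 315   6  12  47] [0.482 0.351 0.025]
[319 317   4  12  30] [nan nan nan]
[0.24521043 0.60191606 0.40436712] [[-0.     0.377  0.926]
 [-0.001  0.926 -0.377]
 [-1.    -0.001  0.   ]]
cam in tool [ 0.03136913  0.00062075 -0.07436397] [[ 0.001  1.     0.   ]
 [-0.289  0.     0.957]
 [ 0.957 -0.001  0.289]]
```

```bash
cat >> h.py <<'E'
def Rdown(az,tilt=0):
    "tool x down, tool y at azimuth az deg; then turned by tilt deg about tool y"
    a=np.radians(az); x=np.array([0,0,-1.]); y=np.array([np.cos(a),np.sin(a),0]); z=np.cross(x,y)
    return np.stack([x,y,z],1)@R.from_euler('y',tilt,degrees=True).as_matrix()
def plan(p,Rt):
    "rot first then translation in final tool frame; reports"
    o,q,Rm=st()
    rv=R.from_matrix(Rm.T@Rt).as_rotvec(degrees=True)
    t=Rt.T@(np.array(p)-q)
    print("t=%.2f pos"%o["time"],q.round(4),"rot deg",rv.round(2),"| trans mm (after rot)",(t*1000).round(1),"| trans mm (before rot)",(Rm.T@(np.array(p)-q)*1000).round(1),"w",round(o["width"],4))
E
python3 - <<'E'
from h import *
plan([.4205,.362,.36],Rdown(87.2))
c=capture("wrist");W=cloud(c);o,p,Rm=st();T=(W-p)@Rm*1000
for (u,v) in [(222,262),(205,285),(432,262),(450,285),(228,290),(424,290)]: print((u,v),T[v,u].round(1))
near=np.nan_to_num(T[...,0],nan=999)<200; 
for s in (near&(T[...,1]<0), near&(T[...,1]>0)): print("max fwd",np.nanpercentile(T[s][:,0],[95,99,99.9]),"y range",np.nanmin(np.abs(T[s][:,1])))
E
```

```text
t=0.35 pos [0.2452 0.6019 0.4045] rot deg [-19.36  -0.     0.02] | trans mm (after rot) [  44.5 -231.1  186.8] | trans mm (before rot) [  44.6 -156.1  252.9] w 0.085
(222, 262) [148.3 -44.  -11.6]
(205, 285) [130.3 -44.3 -11.8]
(432, 262) [149.5  45.7 -11. ]
(450, 285) [130.9  46.3 -11.5]
(228, 290) [146.  -41.8   0.6]
(424, 290) [146.8  42.6   1.1]
max fwd [140.77595839 154.16403874 159.87850526] y range 0.015348251163603372
max fwd [140.80711544 154.28743651 159.6525572 ] y range 0.11323939731077412
```

Request:
jog_arm(translation=[[0,0,0],[0,0,0],[0,0,0],[0.0056,-0.0289,0.0234],[0.0056,-0.0289,0.0234],[0.0056,-0.0289,0.0234],[0.0056,-0.0289,0.0234],[0.0056,-0.0289,0.0234],[0.0056,-0.0289,0.0234],[0.0056,-0.0289,0.0234],[0.0056,-0.0289,0.0234],[0,0,0],[0,0,0]], rot=[[-6.45,0,0],[-6.45,0,0],[-6.45,0,0],[0,0,0],[0,0,0],[0,0,0],[0,0,0],[0,0,0],[0,0,0],[0,0,0],[0,0,0],[0,0,0],[0,0,0]], hand=[0,0,0,0,0,0,0,0,0,0,0,0,0], squeeze=40)

```text
time: 1.48
ee_pos: [0.4226, 0.3593, 0.3598]
ee_rot: [-1.195, 1.57, -1.25]
force: [-0.0, 1.0, 0.3]
width: 0.085
```

Run:
```python
from h import *
c=capture("wrist"); save(c,"w1"); W=cloud(c); o,p,Rm=st(); print(p,o["joint_pos"].round(3))
T=(W-p)@Rm*1000
S=W[(W[...,2]>.045)&(W[...,2]<.075)&(T[...,0]>200)]; print("fin",len(S),rect(S),S[:,2].max())
f=c["frame"].astype(int); r,g,b=f[...,0],f[...,1],f[...,2]
gm=(g>r+40)&(g>b+30); S=W[gm];S=S[np.isfinite(S[:,0])]; print("green",rect(S[(S[:,2]>.012)]))
plan([.4205,.362,.202],Rdown(87.2))
```

```text
[0.42122792 0.36139008 0.36007488] [-0.805  0.146  0.053  1.754 -0.009  1.241  0.77 ]
fin 11786 (544.8, 310.8, 618.5, 372.9, 75.1) 0.07499971154775814
green (477.5, 359.7, 169.2, 52.1, -3.5)
t=1.53 pos [0.4212 0.3614 0.3601] rot deg [-0.12 -0.01 -0.04] | trans mm (after rot) [158.1   0.6  -0.8] | trans mm (before rot) [158.1   0.5  -0.7] w 0.0853
```

View pics/w1.png

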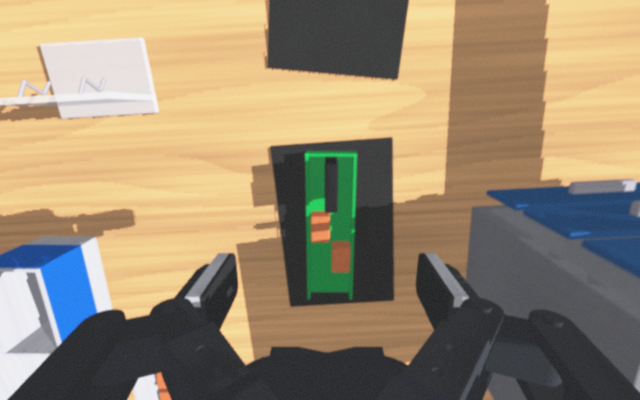

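Run:
```python
from h import *
W=np.load("W.npy").reshape(-1,3); 
m=(W[:,2]>.05)&(W[:,1]>.40)&(W[:,1]<.9)&(W[:,0]>.3)&(W[:,0]<.75)
S=W[m]; print(S.min(0),S.max(0), np.percentile(S[:,1],[0.5,2,5]))
plan([.4195,.363,.202],Rdown(86.5))
```

```text
[0.43261731 0.51579828 0.0500742 ] [0.65078828 0.74125295 0.20596078] [0.51701922 0.5177042  0.51823179]
t=1.53 pos [0.4212 0.3614 0.3601] rot deg [ 0.58 -0.01 -0.04] | trans mm (after rot) [158.1   1.5  -1.8] | trans mm (before rot) [158.1   1.4  -1.8] w 0.0853
```

Request:
jog_arm(translation=[[0.032,0.0014,-0.0018],[0.032,0,0],[0.032,0,0],[0.032,0,0],[0.03,0,0],[0,0,0],[0,0,0],[0,0,0],[0,0,0],[0,0,0],[0,0,0],[0,0,0],[0,0,0],[0,0,0],[0,0,0],[0,0,0]], rot=[[0.6,0,0],[0,0,0],[0,0,0],[0,0,0],[0,0,0],[0,0,0],[0,0,0],[0,0,0],[0,0,0],[0,0,0],[0,0,0],[0,0,0],[0,0,0],[0,0,0],[0,0,0],[0,0,0]], hand=[0,0,0,0,0,0,120,200,255,255,255,255,255,255,255,255], squeeze=50)

```text
time: 2.87
ee_pos: [0.4196, 0.3637, 0.2032]
ee_rot: [0.821, 1.569, 0.762]
force: [-0.3, -0.6, 6.5]
width: 0.0114
```

Run:
```python
from h import *
c=capture("wrist"); save(c,"w2"); o,p,Rm=st(); print(p,o["width"],o["force"])
c=capture("side"); save(c,"s2",4,(240,260,400,380))
```

```text
[0.41961545 0.36367804 0.20319565] 0.01129418090061409 [-0.95422682 -0.57246322  6.21591196]
```

View pics/w2.png

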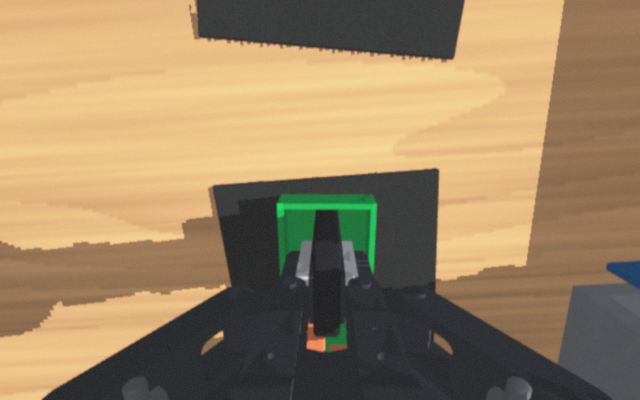

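View pics/s2.png

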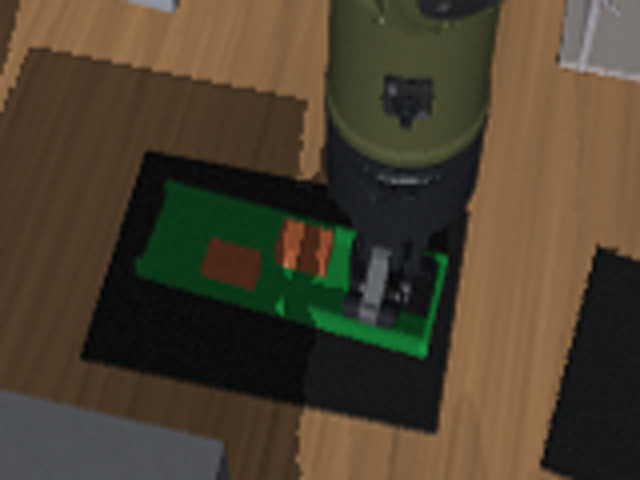

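The fin is gripped at 11.4 mm opening and two blocks are visible. I'll lift gently while turning the mouth toward −y.

Request:
jog_arm(translation=[[0,0,0],[-0.01,0,0],[-0.02,0,0],[-0.03,0,0],[-0.035,0,0],[-0.035,0,0],[-0.03,0,0],[-0.02,0,0],[-0.017,0,0],[0,0,0],[0,0,0],[0,0,0],[0,0,0],[0,0,0],[0,0,0],[0,0,0],[0,0,0],[0,0,0],[0,0,0]], rot=[[0,0,0],[0,0,0],[0,0,0],[0,0,0],[3,0,0],[5,0,0],[7,0,0],[7,0,0],[7,0,0],[7,0,0],[7,0,0],[7,0,0],[7,0,0],[7,0,0],[7,0,0],[7,0,0],[7,0,0],[3,0,0],[2,0,0]], hand=[255,255,255,255,255,255,255,255,255,255,255,255,255,255,255,255,255,255,255], squeeze=90)

```text
time: 4.55
ee_pos: [0.4188, 0.3631, 0.3987]
ee_rot: [-0.88, 1.57, -2.513]
force: [-0.1, 0.1, -2.1]
width: 0.0109
```

Run:
```python
from h import *
c=capture("top"); W=cloud(c); save(c,"t3",1) 
S=W[170:235,270:330].reshape(-1,3); m=(S[:,2]>.068)&(S[:,2]<.085); print("A",rect(S[m]),m.sum())
c=capture("side"); save(c,"s3"); o,p,Rm=st(); print(o["width"],o["force"],o["joint_pos"].round(2))
cA=np.array([.525,.050]);n=np.array([.061,.998]);q=cA+.161*n
plan([q[0],q[1],.40],Rdown(-3.5))
```

```text
A (539.3, 87.7, 168.5, 112.5, 68.1) 172
0.010638969982683003 [-0.11522793  0.76619826 -1.81916759] [-0.9   0.12  0.15  1.71 -0.02  1.32 -0.81]
t=4.65 pos [0.4188 0.3631 0.3987] rot deg [0.08 0.03 0.04] | trans mm (after rot) [ -1.3 125.1 145.1] | trans mm (before rot) [ -1.3 124.9 145.3] w 0.0106
```

View pics/t3.png

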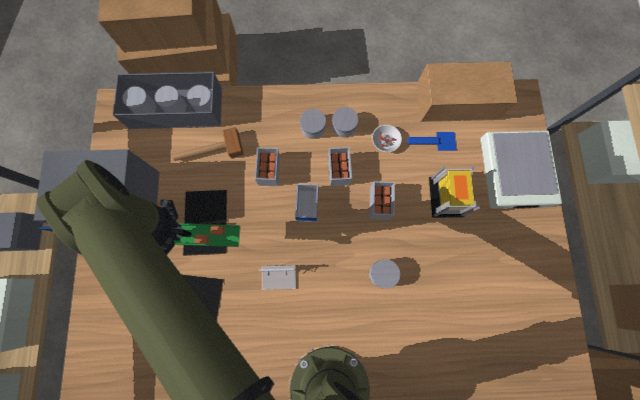

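View pics/s3.png

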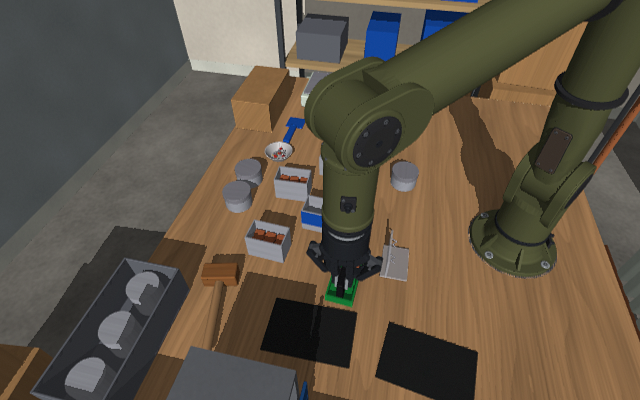

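Request:
jog_arm(translation=[[0,0.006,0.007],[0,0.0125,0.0145],[0,0.019,0.022],[0,0.025,0.029],[0,0.025,0.029],[0,0.019,0.022],[0,0.0125,0.0145],[0,0.006,0.007],[0.01,0,0],[0.02,0,0],[0.026,0,0],[0.026,0,0],[0.02,0,0],[0.01,0,0],[0,0,0],[0,0,0]], rot=[[0,0,0],[0,0,0],[0,0,0],[0,0,0],[0,0,0],[0,0,0],[0,0,0],[0,0,0],[0,0,0],[0,0,0],[0,0,0],[0,0,0],[0,0,0],[0,0,0],[0,0,0],[0,0,0]], hand=[255,255,255,255,255,255,255,255,255,255,255,255,255,255,255,255])

```text
time: 5.98
ee_pos: [0.5348, 0.2123, 0.2868]
ee_rot: [-1.67, 1.57, 2.985]
force: [0.1, -0.0, -2.3]
width: 0.0108
```

Run:
```python
from h import *
c=capture("top"); save(c,"t4",4,(230,150,400,260)); W=cloud(c)
c=capture("side"); save(c,"s4"); o,p,Rm=st(); print(o["width"],o["force"],o["joint_pos"].round(2))
cA=np.array([.525,.050]);n=np.array([.061,.998]);q=cA+.161*n
plan([q[0],q[1],.287],Rdown(-3.5))
```

```text
0.010803609685098343 [ 1.37116625  0.87865147 -1.35874291] [-0.68  0.25  0.29  1.79 -0.08  1.11 -0.42]
t=6.08 pos [0.5357 0.2119 0.2885] rot deg [ 0.14 -0.09 -0.13] | trans mm (after rot) [ 1.5 -0.8  1.3] | trans mm (before rot) [ 1.5 -0.8  1.3] w 0.0108
```

View pics/t4.png

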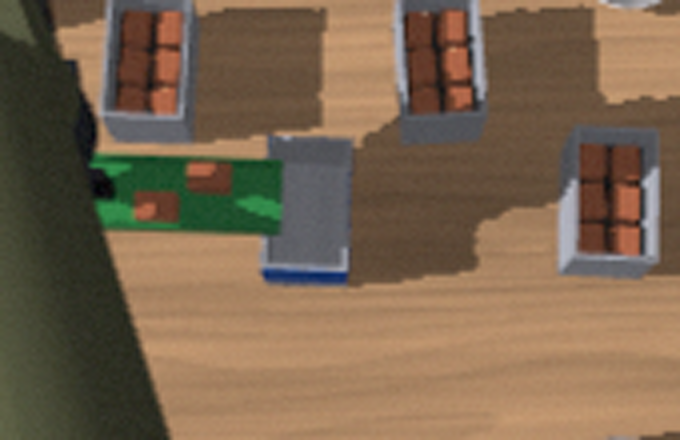

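View pics/s4.png

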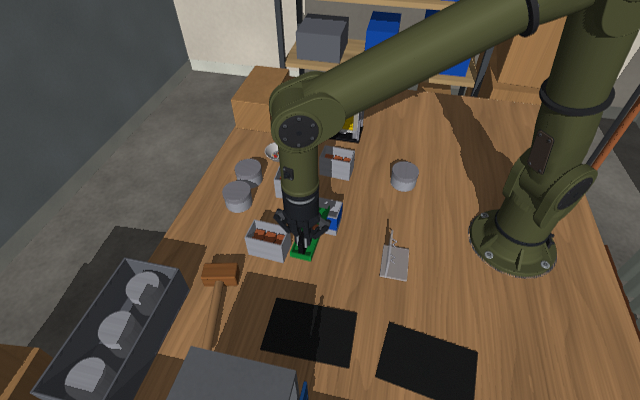

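Request:
jog_arm(translation=[[-0.0053,0,0.0103],[-0.0053,0,0.0103],[-0.0053,0,0.0103],[-0.0053,0,0.0103],[-0.0053,0,0.0103],[-0.005,0,0.0069],[-0.005,0,0.0069],[-0.005,0,0.0069],[-0.005,0,0.0069],[-0.005,0,0.0069],[-0.005,0,0.0069],[-0.005,0,0.0069],[-0.005,0,0.0069],[-0.005,0,0.0069],[-0.005,0,0.0069],[-0.005,0,0.0069],[-0.005,0,0.0069],[-0.005,0,0.0069],[0,0,0],[0,0,0]], rot=[[0,3,0],[0,3,0],[0,3,0],[0,3,0],[0,3,0],[0,2,0],[0,2,0],[0,2,0],[0,2,0],[0,2,0],[0,2,0],[0,2,0],[0,2,0],[0,2,0],[0,2,0],[0,2,0],[0,2,0],[0,2,0],[0,0,0],[0,0,0]], hand=[255,255,255,255,255,255,255,255,255,255,255,255,255,255,255,255,255,255,255,255])

```text
time: 7.75
ee_pos: [0.5261, 0.0485, 0.3261]
ee_rot: [3.138, 0.856, 1.507]
force: [-0.6, 0.1, -2.4]
width: 0.0107
```

Run:
```python
from h import *
c=capture("top"); save(c,"t5",4,(230,150,400,260)); W=cloud(c)
c=capture("side"); save(c,"s5",4,(260,160,420,280)); o,p,Rm=st(); print(o["width"],o["force"],o["joint_pos"].round(2))
print("lip",p+Rm@[.197,0,.143], "tilt",np.degrees(np.arccos(-Rm[2,0])))
```

```text
0.010552446583243363 [-0.79542632  0.78058498 -1.33096537] [-0.27  0.16  0.39  1.93 -0.83  1.25  0.4 ]
lip [0.52753367 0.07098305 0.08332319] tilt 40.97611619701888
```

View pics/t5.png

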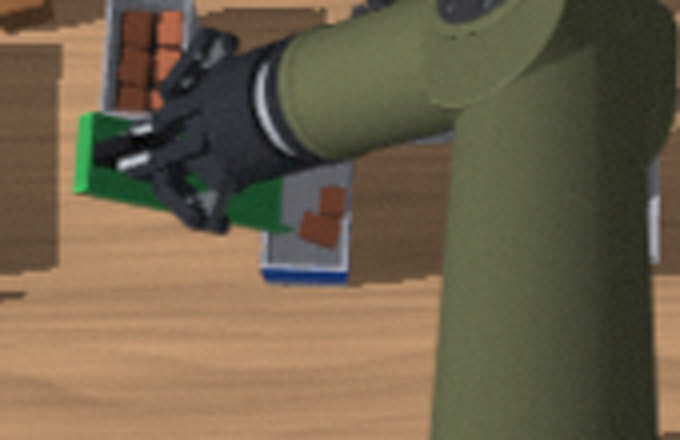

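View pics/s5.png

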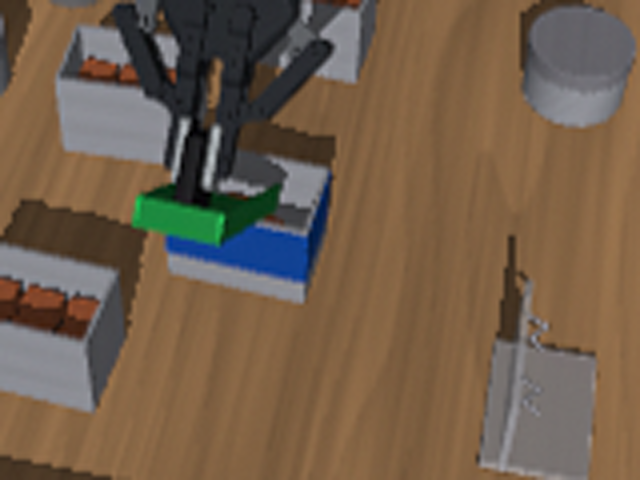

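Both blocks lie in tin A, at crop px (318,230) and (332,200), and the tray is empty. Next I'll raise it, level it and return.

Request:
jog_arm(translation=[[-0.015,0,-0.013],[-0.015,0,-0.013],[-0.015,0,-0.013],[0,0,0],[0,0,0],[0,0,0],[0,0,0],[0,0,0],[0,0,0],[0,0,0],[0,0,0]], rot=[[0,0,0],[0,0,0],[0,0,0],[0,-7,0],[0,-7,0],[0,-7,0],[0,-7,0],[0,-7,0],[0,-6,0],[0,0,0],[0,0,0]], hand=[255,255,255,255,255,255,255,255,255,255,255])

```text
time: 8.77
ee_pos: [0.5255, 0.051, 0.3848]
ee_rot: [3.01, 1.567, 1.383]
force: [-0.4, -0.6, -2.2]
width: 0.0105
```

Run:
```python
from h import *
plan([.4196,.3637,.395],Rdown(86.5))
```

```text
t=8.77 pos [0.5255 0.051  0.3848] rot deg [-89.71  -0.13  -0.17] | trans mm (after rot) [ -10.2  305.6 -124.8] | trans mm (before rot) [  -9.3 -123.3 -306.3] w 0.0105
```

Request:
jog_arm(translation=[[-0.001,-0.0123,-0.0306],[-0.001,-0.0123,-0.0306],[-0.001,-0.0123,-0.0306],[-0.001,-0.0123,-0.0306],[-0.001,-0.0123,-0.0306],[-0.001,-0.0123,-0.0306],[-0.001,-0.0123,-0.0306],[-0.001,-0.0123,-0.0306],[-0.001,-0.0123,-0.0306],[-0.001,-0.0123,-0.0306],[0,0,0],[0,0,0],[0,0,0],[0,0,0],[0,0,0],[0,0,0],[0,0,0],[0,0,0],[0,0,0],[0,0,0]], rot=[[0,0,0],[0,0,0],[0,0,0],[0,0,0],[0,0,0],[0,0,0],[0,0,0],[0,0,0],[0,0,0],[0,0,0],[-7,0,0],[-7,0,0],[-7,0,0],[-7,0,0],[-7,0,0],[-7,0,0],[-7,0,0],[-7,0,0],[-7,0,0],[-7,0,0]], hand=[255,255,255,255,255,255,255,255,255,255,255,255,255,255,255,255,255,255,255,255])

```text
time: 10.43
ee_pos: [0.4213, 0.3613, 0.3944]
ee_rot: [2.616, 1.567, 2.212]
force: [-0.7, 0.0, -0.7]
width: 0.0105
```

Request:
jog_arm(translation=[[0,0,0],[0,0,0],[0,0,0],[0,0,0],[0,0,0]], rot=[[-7,0,0],[-7,0,0],[-5.7,0,0],[0,0,0],[0,0,0]], hand=[255,255,255,255,255])

```text
time: 10.85
ee_pos: [0.4213, 0.3613, 0.3945]
ee_rot: [2.237, 1.569, 2.168]
force: [-0.2, -0.8, -1.1]
width: 0.0107
```

Run:
```python
from h import *
plan([.4196,.3637,.2036],Rdown(86.5))
```

```text
t=10.85 pos [0.4213 0.3613 0.3945] rot deg [-0.44 -0.07 -0.09] | trans mm (after rot) [190.9   2.3  -1.8] | trans mm (before rot) [190.9   2.   -1.6] w 0.0107
```

Request:
jog_arm(translation=[[0.035,0.002,-0.0016],[0.035,0,0],[0.035,0,0],[0.035,0,0],[0.025,0,0],[0.012,0,0],[0.005,0,0],[0.003,0,0],[0.002,0,0],[0.002,0,0],[0.001,0,0],[0,0,0],[0,0,0]], rot=[[-0.4,0,0],[0,0,0],[0,0,0],[0,0,0],[0,0,0],[0,0,0],[0,0,0],[0,0,0],[0,0,0],[0,0,0],[0,0,0],[0,0,0],[0,0,0]], hand=[255,255,255,255,255,255,255,255,255,255,255,255,255], squeeze=50)

```text
time: 11.93
ee_pos: [0.4198, 0.3641, 0.2052]
ee_rot: [0.829, 1.569, 0.771]
force: [0.7, -0.6, -1.9]
width: 0.0107
```

Run:
```python
from h import *
plan([.4196,.3637,.203],Rdown(86.5)); print(st()[0]["force"],st()[0]["moment"])
c=capture("side"); save(c,"s6",4,(240,260,400,380))
```

```text
t=11.93 pos [0.4198 0.3641 0.2052] rot deg [ 0.18  0.05 -0.06] | trans mm (after rot) [ 2.2 -0.5 -0.2] | trans mm (before rot) [ 2.2 -0.5 -0.2] w 0.0107
[ 0.70333385 -0.56564956 -1.9219326 ] [0.0113421  0.0282272  0.03151651]
```

View pics/s6.png

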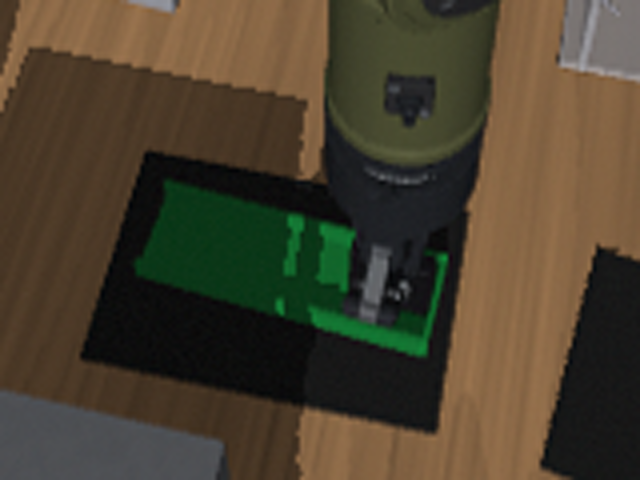

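Request:
jog_arm(translation=[[0.001,0,0],[0.001,0,0],[0.0005,0,0],[0,0,0],[0,0,0],[0,0,0],[0,0,0],[0,0,0],[0,0,0],[0,0,0],[0,0,0],[0,0,0],[0,0,0],[0,0,0],[0,0,0]], rot=[[0,0,0],[0,0,0],[0,0,0],[0,0,0],[0,0,0],[0,0,0],[0,0,0],[0,0,0],[0,0,0],[0,0,0],[0,0,0],[0,0,0],[0,0,0],[0,0,0],[0,0,0]], hand=[255,255,255,255,255,220,190,160,120,80,40,0,0,0,0])

```text
time: 13.23
ee_pos: [0.4195, 0.3639, 0.2019]
ee_rot: [-2.274, 1.571, -2.332]
force: [0.6, -0.7, 0.5]
width: 0.0858
```

Run:
```python
from h import *
plan([.4196,.3637,.36],Rdown(86.5)); print(st()[0]["force"])
```

```text
t=13.23 pos [0.4195 0.3639 0.2019] rot deg [ 0.19 -0.    0.  ] | trans mm (after rot) [-1.581e+02 -2.000e-01  1.000e-01] | trans mm (before rot) [-1.581e+02 -2.000e-01  1.000e-01] w 0.0858
[ 0.55014501 -0.68807709  0.54869008]
```

Request:
jog_arm(translation=[[-0.02,0,0],[-0.035,0,0],[-0.035,0,0],[-0.035,0,0],[-0.035,0,0],[0,0,0],[0,0,0]], rot=[[0,0,0],[0,0,0],[0,0,0],[0,0,0],[0,0,0],[0,0,0],[0,0,0]], hand=[0,0,0,0,0,0,0])

```text
time: 13.82
ee_pos: [0.4201, 0.3644, 0.3647]
ee_rot: [0.793, 1.565, 0.736]
force: [-0.2, -0.1, -0.2]
width: 0.0853
```

Run:
```python
from h import *
c=capture("wrist"); save(c,"w7"); W=cloud(c)
f=c["frame"].astype(int); r,g,b=f[...,0],f[...,1],f[...,2]
gm=(g>r+40)&(g>b+30); S=W[gm];S=S[np.isfinite(S[:,0])]; print("green",rect(S[(S[:,2]>.012)]), "floor z", np.percentile(S[S[:,2]<.012][:,2],[5,50,95]))
# floor z vs x
F=S[S[:,2]<.012]; print(np.polyfit(F[:,0],F[:,2],1))
plan([.540,-.387,.40],Rdown(-90.7))
```

```text
green (478.2, 361.1, 169.9, 52.1, -3.6) floor z [0.0039566  0.0053986  0.00675908]
[-5.06381481e-06  5.40389011e-03]
t=13.87 pos [0.4196 0.3639 0.3625] rot deg [ 1.7739e+02 -9.0000e-02 -1.0000e-01] | trans mm (after rot) [ -37.5  749.4 -129.6] | trans mm (before rot) [ -38.1 -742.7  163.7] w 0.0855
```

View pics/w7.png

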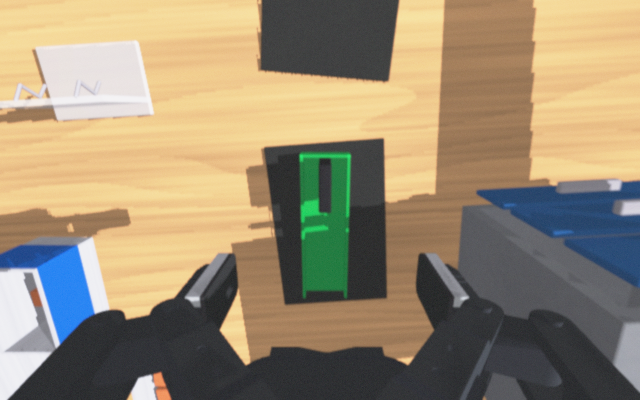

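The tray is back at its original pose to within about 1.5 mm, its floor level at 5.4 mm height. On to the holder.

Request:
jog_arm(translation=[[-0.002,-0.0391,0.0086],[-0.002,-0.0391,0.0086],[-0.002,-0.0391,0.0086],[-0.002,-0.0391,0.0086],[-0.002,-0.0391,0.0086],[-0.002,-0.0391,0.0086],[-0.002,-0.0391,0.0086],[-0.002,-0.0391,0.0086],[-0.002,-0.0391,0.0086],[-0.002,-0.0391,0.0086],[-0.002,-0.0391,0.0086],[-0.002,-0.0391,0.0086],[-0.002,-0.0391,0.0086],[-0.002,-0.0391,0.0086],[-0.002,-0.0391,0.0086],[-0.002,-0.0391,0.0086],[-0.002,-0.0391,0.0086],[-0.002,-0.0391,0.0086],[-0.002,-0.0391,0.0086],[0,0,0]], rot=[[0,0,0],[0,0,0],[0,0,0],[0,0,0],[0,0,0],[0,0,0],[0,0,0],[0,0,0],[0,0,0],[0,0,0],[0,0,0],[0,0,0],[0,0,0],[0,0,0],[0,0,0],[0,0,0],[0,0,0],[0,0,0],[0,0,0],[0,0,0]], hand=[0,0,0,0,0,0,0,0,0,0,0,0,0,0,0,0,0,0,0,0])

```text
time: 15.53
ee_pos: [0.5371, -0.3952, 0.3964]
ee_rot: [-2.399, 1.562, -2.467]
force: [-1.9, 0.1, 0.1]
width: 0.0855
```

Run:
```python
from h import *
plan([.540,-.387,.40],Rdown(-90.7)); print(st()[0]["joint_pos"].round(2))
```

```text
t=15.53 pos [ 0.5371 -0.3952  0.3964] rot deg [176.81   0.51   0.58] | trans mm (after rot) [-3.6 -8.2 -2.8] | trans mm (before rot) [-3.7  8.3  2.3] w 0.0855
[ 0.15  0.4   0.6   1.44 -0.22  1.38  2.25]
```

Request:
jog_arm(translation=[[0,0,0],[0,0,0],[0,0,0],[0,0,0],[0,0,0],[0,0,0],[0,0,0],[0,0,0],[0,0,0],[0,0,0],[0,0,0],[0,0,0],[0,0,0],[0,0,0],[0,0,0],[0,0,0],[0,0,0],[0,0,0],[0,0,0],[0,0,0]], rot=[[7.1,0,0],[7.1,0,0],[7.1,0,0],[7.1,0,0],[7.1,0,0],[7.1,0,0],[7.1,0,0],[7.1,0,0],[7.1,0,0],[7.1,0,0],[7.1,0,0],[7.1,0,0],[7.1,0,0],[7.1,0,0],[7.1,0,0],[7.1,0,0],[7.1,0,0],[7.1,0,0],[7.1,0,0],[7.1,0,0]], hand=[0,0,0,0,0,0,0,0,0,0,0,0,0,0,0,0,0,0,0,0])

```text
time: 17.2
ee_pos: [0.5394, -0.3867, 0.3977]
ee_rot: [-1.049, 1.567, 2.691]
force: [-1.0, 0.5, -1.2]
width: 0.0856
```

Request:
jog_arm(translation=[[0,0,0],[0,0,0],[0,0,0],[0,0,0],[0,0,0],[0,0,0],[0,0,0]], rot=[[7.1,0,0],[7.1,0,0],[7.1,0,0],[7.1,0,0],[6.4,0,0],[0,0,0],[0,0,0]], hand=[0,0,0,0,0,0,0])

```text
time: 17.78
ee_pos: [0.5396, -0.3868, 0.3982]
ee_rot: [-0.356, 1.568, 2.787]
force: [0.2, -0.2, 0.4]
width: 0.0855
```

```bash
cat >> h.py <<'E'
def lid_top(c):
    W=cloud(c); f=c["frame"].astype(int); r,g,b=f[...,0],f[...,1],f[...,2]
    y=(r>150)&(r>b+70)&(g>b+30)
    S=W[y]; S=S[np.isfinite(S[:,0])]; S=S[(S[:,2]>.112)&(S[:,2]<.135)&(abs(S[:,0]-.54)<.09)&(abs(S[:,1]+.387)<.07)]
    return rect(S),np.median(S[:,2]),len(S)
def tins(c,boxes=None):
    W=cloud(c); B=boxes or {"A":(.525,.05),"B":(.643,.1685),"C":(.638,-.054),"D":(.527,-.177)}
    for k,(x,y) in B.items():
        m=(np.abs(W[...,0]-x)<.1)&(np.abs(W[...,1]-y)<.075)&(W[...,2]>.068)&(W[...,2]<.092)
        n,l,s,_=cv2.connectedComponentsWithStats(cv2.dilate(m.astype(np.uint8),np.ones((3,3))))
        if n<2: print(k,"none"); continue
        # component nearest expected centre
        best=min((i for i in range(1,n) if s[i,4]>60),key=lambda i:np.hypot(*(np.nanmean(W[(l==i)&m],0)[:2]-[x,y])),default=None)
        if best is None: print(k,"none"); continue
        S=W[(l==best)&m]; print(k,rect(S),"z",np.median(S[:,2]).round(4),len(S))
E
python3 - <<'E'
from h import *
c=capture("wrist"); save(c,"w8"); print(lid_top(c))
c=capture("top"); print(lid_top(c)); tins(c)
plan([.540,-.387,.30],Rdown(-90.7)); print(st()[0]["joint_pos"].round(2))
E
```

```text
((538.0, -383.4, 105.8, 71.3, -0.9), np.float64(0.12338153036749311), 9161)
((587.7, -359.9, 17.5, 9.7, -48.9), np.float64(0.12474529873771777), 19)
A (525.4, 49.7, 101.6, 63.1, -3.7) z 0.0749 146
B (643.9, 168.5, 102.6, 63.0, -3.5) z 0.0751 164
C (637.4, -54.0, 100.9, 62.0, 1.7) z 0.075 143
D (526.8, -177.0, 101.1, 62.4, -4.4) z 0.0743 179
t=17.88 pos [ 0.5397 -0.387   0.399 ] rot deg [0.72 0.07 0.04] | trans mm (after rot) [99.   0.  -0.3] | trans mm (before rot) [99.   0.1 -0.5] w 0.0853
[-0.2   0.58  1.17  1.45 -0.54  1.46 -0.61]
```

View pics/w8.png

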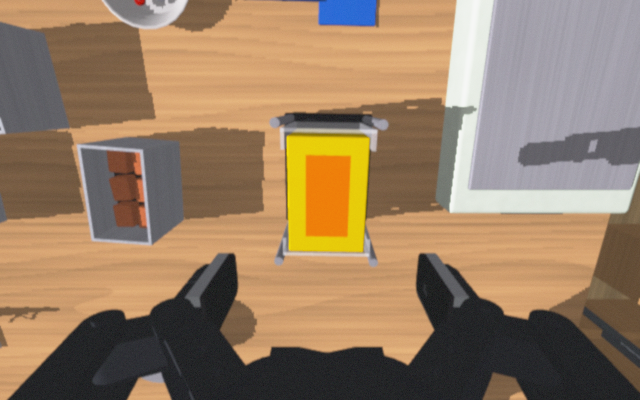

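Run:
```python
from h import *
c=capture("wrist"); f=c["frame"].astype(int); r,g,b=f[...,0],f[...,1],f[...,2]
y=((r>170)&(g>90)&(b<60)).astype(np.uint8); y=cv2.morphologyEx(y,cv2.MORPH_OPEN,np.ones((3,3)))
n,l,s,ce=cv2.connectedComponentsWithStats(y); i=1+s[1:,4].argmax(); print(s[i])
ct,_=cv2.findContours((l==i).astype(np.uint8),cv2.RETR_EXTERNAL,cv2.CHAIN_APPROX_NONE)
P=np.array([onplane(c,u+0.,v+0.,.126) for u,v in ct[0][:,0]]); print(rect(P))
Rm,p=st()[2],st()[1]
og=((r>220)&(g>90)&(g<160)&(b<60)).astype(np.uint8); n,l,s,ce=cv2.connectedComponentsWithStats(og);i=1+s[1:,4].argmax()
ct,_=cv2.findContours((l==i).astype(np.uint8),cv2.RETR_EXTERNAL,cv2.CHAIN_APPROX_NONE)
print("orange",rect(np.array([onplane(c,u+0.,v+0.,.126) for u,v in ct[0][:,0]])))
```

```text
[ 286  136   83  116 8988]
(542.4, -386.0, 98.0, 64.6, -0.9)
orange (541.8, -386.6, 68.9, 34.7, -1.1)
```

Run:
```python
from h import *
W=np.load("W.npy").reshape(-1,3); 
m=(W[:,2]>.03)&(W[:,1]<-.445)&(W[:,1]>-.9)&(W[:,0]>.4)&(W[:,0]<.75)
S=W[m]; print(np.percentile(S,[1,99],axis=0), np.percentile(S[:,1],[90,95,99,99.8]))
c=capture("wrist");W=cloud(c)[120:240,380:620].reshape(-1,3); m=(W[:,2]>.05)&(W[:,2]<.2); print(len(W[m]),W[m].min(0),W[m].max(0))
plan([.5415,-.3865,.2775],Rdown(-90.9))
```

```text
[[ 0.49914737 -0.71650316  0.03344901]
 [ 0.73425968 -0.52049129  0.06289693]] [-0.53179009 -0.52296978 -0.52049129 -0.51955636]
12189 [ 0.50264884 -0.7072143   0.05000014] [ 0.60336419 -0.42771722  0.1250802 ]
t=17.98 pos [ 0.5397 -0.3871  0.3995] rot deg [0.87 0.02 0.03] | trans mm (after rot) [122.   -0.6  -1.8] | trans mm (before rot) [122.   -0.6  -1.8] w 0.0855
```

Request:
jog_arm(translation=[[0.03,-0.0006,-0.0018],[0.03,0,0],[0.025,0,0],[0.015,0,0],[0.005,0,0],[0,0,0],[0,0,0]], rot=[[0.9,0,0],[0,0,0],[0,0,0],[0,0,0],[0,0,0],[0,0,0],[0,0,0]], hand=[0,0,0,0,0,0,0])

```text
time: 18.57
ee_pos: [0.5418, -0.3871, 0.2962]
ee_rot: [2.405, 1.569, -0.755]
force: [-0.0, 0.0, 0.9]
width: 0.0854
```

Run:
```python
from h import *
c=capture("wrist"); save(c,"w9"); plan([.5415,-.3865,.2775],Rdown(-90.9)); print(st()[0]["joint_pos"].round(2))
```

```text
t=18.62 pos [ 0.5419 -0.3873  0.2967] rot deg [-0.11 -0.11 -0.09] | trans mm (after rot) [19.2 -0.8  0.4] | trans mm (before rot) [19.2 -0.8  0.4] w 0.0856
[-0.18  0.66  1.11  1.57 -0.61  1.29 -0.58]
```

View pics/w9.png

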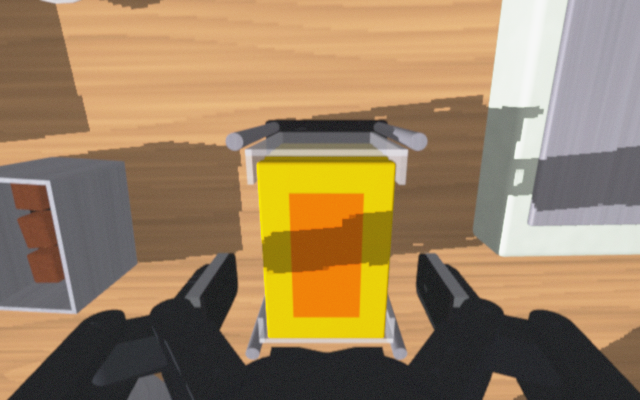

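Request:
jog_arm(translation=[[0.01,-0.0008,0],[0.006,0,0],[0.003,0,0],[0,0,0],[0,0,0],[0,0,0],[0,0,0],[0,0,0],[0,0,0],[0,0,0],[0,0,0],[0,0,0]], rot=[[0,0,0],[0,0,0],[0,0,0],[0,0,0],[0,0,0],[0,0,0],[0,0,0],[0,0,0],[0,0,0],[0,0,0],[0,0,0],[0,0,0]], hand=[0,0,0,0,25,45,55,65,80,100,100,100], squeeze=40)

```text
time: 19.62
ee_pos: [0.5416, -0.3858, 0.276]
ee_rot: [2.681, 1.571, -0.478]
force: [-1.3, -0.4, -1.0]
width: 0.0649
```

Run:
```python
from h import *
c=capture("wrist"); save(c,"w10"); plan([.5415,-.3865,.2775],Rdown(-90.9)); print(st()[0]["force"])
c=capture("side"); save(c,"s10",5,(290,80,410,180))
```

```text
t=19.67 pos [ 0.5416 -0.3858  0.276 ] rot deg [-0.11 -0.01 -0.  ] | trans mm (after rot) [-1.5  0.7  0.1] | trans mm (before rot) [-1.5  0.7  0.1] w 0.0653
[-0.18823261 -0.3943997   0.23749189]
```

View pics/w10.png

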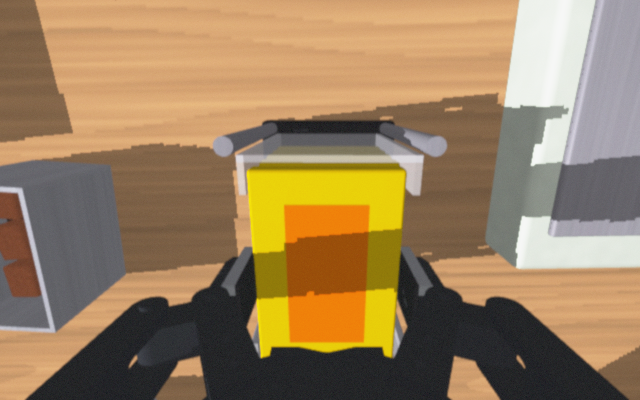

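View pics/s10.png

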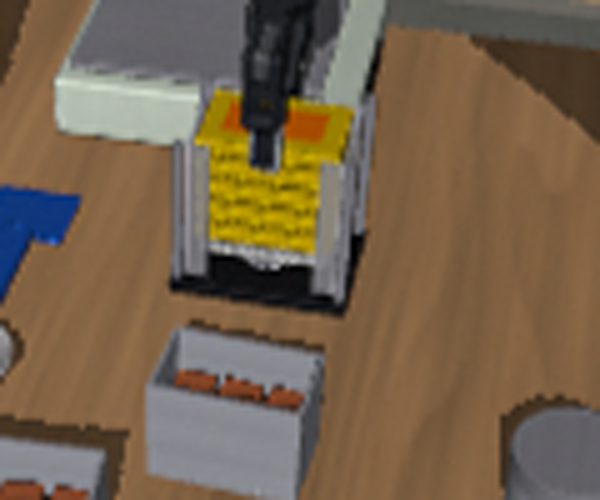

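Request:
jog_arm(translation=[[-0.005,0,0],[-0.01,0,0],[-0.015,0,0],[-0.02,0,0],[-0.025,0,0],[-0.03,0,0],[-0.02,0,0],[0,0,0],[0,0,0]], rot=[[0,0,0],[0,0,0],[0,0,0],[0,0,0],[0,0,0],[0,0,0],[0,0,0],[0,0,0],[0,0,0]], hand=[100,100,100,100,100,100,100,100,100])

```text
time: 20.47
ee_pos: [0.5414, -0.3864, 0.4036]
ee_rot: [2.69, 1.567, -0.469]
force: [-0.1, -0.2, -1.9]
width: 0.0647
```

```bash
cat >> h.py <<'E'
def held(c):
    "lid seen by the wrist camera while gripped: centre and yaw in tool frame (mm)"
    W=cloud(c); o,p,Rm=st(); T=(W-p)@Rm*1000
    f=c["frame"].astype(int); r,g,b=f[...,0],f[...,1],f[...,2]
    y=(r>100)&(r>2*b)&(g>b+20)&(T[...,0]<175)&(T[...,0]>140)
    S=T[y]; print("held n",len(S),"x med",np.median(S[:,0]).round(1),"y",np.percentile(S[:,1],[1,99]).round(1),"z",np.percentile(S[:,2],[1,99]).round(1),
      "slope x/z",np.polyfit(S[:,2],S[:,0],1).round(4),"x/y",np.polyfit(S[:,1],S[:,0],1)[0].round(4), "rect",rect(S[:,[2,1]]/1000))
E
python3 - <<'E'
from h import *
c=capture("wrist"); save(c,"w11"); held(c); o=st()[0]; print(o["force"],o["width"],o["joint_pos"].round(2))
c=capture("side"); save(c,"s11",5,(290,60,410,180))
c=capture("top"); tins(c)
E
```

```text
held n 26796 x med 151.9 y [-31.9  32. ] z [-49.7  38.9] slope x/z [-7.800000e-03  1.519441e+02] x/y -0.0021 rect (-2.5, -1.1, 95.0, 68.5, -0.0)
[ 0.31455852 -0.00894772 -1.67754725] 0.065272139842165 [-0.2   0.58  1.16  1.45 -0.53  1.46 -0.64]
A (525.2, 49.6, 101.5, 63.1, -4.0) z 0.075 148
B (644.2, 168.2, 102.4, 62.5, -3.6) z 0.0746 153
C (638.0, -53.8, 101.6, 62.1, 2.2) z 0.075 138
D (526.4, -177.1, 101.2, 62.3, -5.0) z 0.0743 180
```

View pics/w11.png

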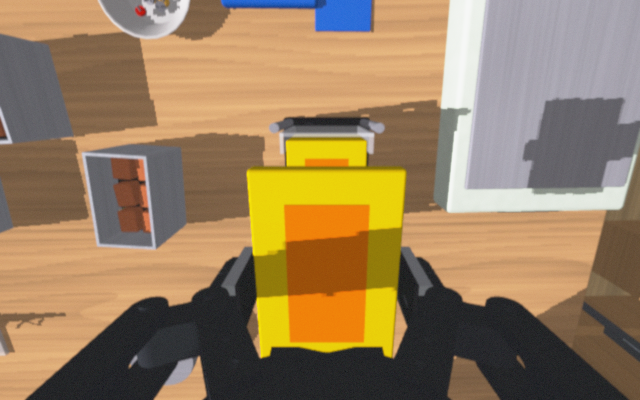

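View pics/s11.png

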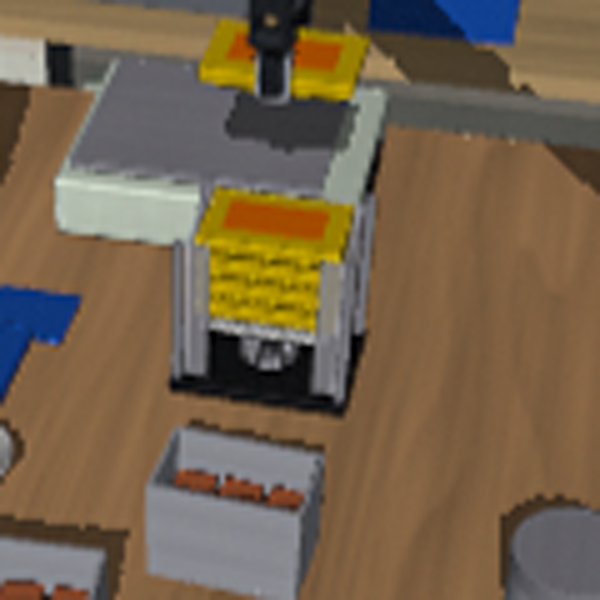

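Run:
```python
from h import *
c=capture("side"); tins(c)
plan([.5268,-.1771,.36],Rdown(-94.7))
```

```text
A (526.7, 53.1, 101.2, 65.2, -3.6) z 0.0741 251
B (645.3, 171.0, 102.0, 65.2, -4.4) z 0.0742 287
C (639.2, -50.5, 101.7, 66.0, 0.8) z 0.0739 209
D (528.1, -174.2, 100.6, 67.2, -3.8) z 0.0732 195
t=20.67 pos [ 0.5415 -0.3854  0.3999] rot deg [3.69 0.08 0.07] | trans mm (after rot) [  39.9 -206.4   31.7] | trans mm (before rot) [  40.2 -207.9   18.3] w 0.0649
```

Request:
jog_arm(translation=[[0.004,-0.0205,0.003],[0.004,-0.0205,0.003],[0.004,-0.0205,0.003],[0.004,-0.0205,0.003],[0.004,-0.0205,0.003],[0.004,-0.0205,0.003],[0.004,-0.0205,0.003],[0.004,-0.0205,0.003],[0.004,-0.0205,0.003],[0.004,-0.0205,0.003],[0,0,0],[0,0,0]], rot=[[3.4,0,0],[0,0,0],[0,0,0],[0,0,0],[0,0,0],[0,0,0],[0,0,0],[0,0,0],[0,0,0],[0,0,0],[0,0,0],[0,0,0]], hand=[100,100,100,100,100,100,100,100,100,100,100,100])

```text
time: 21.67
ee_pos: [0.5263, -0.1775, 0.36]
ee_rot: [-0.551, 1.569, 2.517]
force: [-0.3, 0.2, -0.9]
width: 0.065
```

Run:
```python
from h import *
c=capture("wrist"); save(c,"w12"); held(c); W=cloud(c)
m=(W[...,2]>.066)&(W[...,2]<.08)&(np.abs(W[...,0]-.527)<.08)&(np.abs(W[...,1]+.177)<.06); S=W[m]; print(len(S),rect(S) if len(S)>10 else "")
plan([.5275,-.176,.26],Rdown(-94.4)); print(st()[0]["joint_pos"].round(2))
```

```text
held n 26807 x med 154.1 y [-34.4  29.6] z [-49.2  39.3] slope x/z [-1.090000e-02  1.541186e+02] x/y 0.0002 rect (-2.1, -3.5, 94.9, 68.4, 0.0)
602 (564.2, -178.8, 62.1, 24.8, 85.9)
t=21.72 pos [ 0.5261 -0.179   0.3605] rot deg [ 0.04  0.04 -0.01] | trans mm (after rot) [100.5  -3.1  -1.2] | trans mm (before rot) [100.5  -3.1  -1.3] w 0.0649
[-0.75  0.29  1.21  1.78 -0.28  1.27 -1.11]
```

View pics/w12.png

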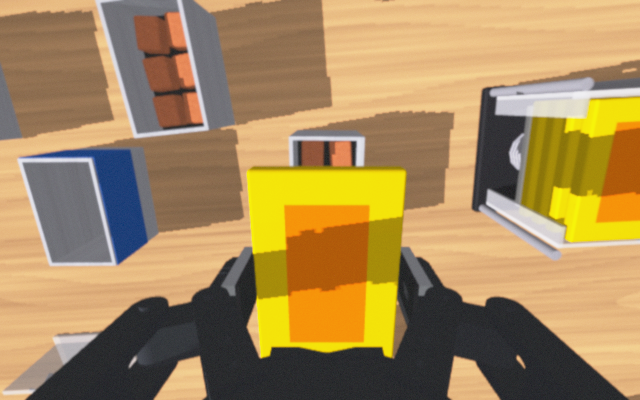

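j3 is close to its 1.24 limit, so I'll turn the hand half a turn back. The lid is symmetric and this unwinds j3.

Request:
jog_arm(translation=[[0,0,0],[0,0,0],[0,0,0],[0,0,0],[0,0,0],[0,0,0],[0,0,0],[0,0,0],[0,0,0],[0,0,0],[0,0,0],[0,0,0],[0,0,0],[0,0,0],[0,0,0],[0,0,0],[0,0,0],[0,0,0],[0,0,0],[0,0,0]], rot=[[-7,0,0],[-7,0,0],[-7,0,0],[-7,0,0],[-7,0,0],[-7,0,0],[-7,0,0],[-7,0,0],[-7,0,0],[-7,0,0],[-7,0,0],[-7,0,0],[-7,0,0],[-7,0,0],[-7,0,0],[-7,0,0],[-7,0,0],[-7,0,0],[-7,0,0],[-7,0,0]], hand=[100,100,100,100,100,100,100,100,100,100,100,100,100,100,100,100,100,100,100,100])

```text
time: 23.38
ee_pos: [0.5258, -0.1812, 0.3607]
ee_rot: [-1.342, 1.57, -2.114]
force: [-0.1, 0.6, -0.7]
width: 0.0645
```

Request:
jog_arm(translation=[[0,0,0],[0,0,0],[0,0,0],[0,0,0],[0,0,0],[0,0,0],[0,0,0],[0,0,0]], rot=[[-7,0,0],[-7,0,0],[-7,0,0],[-7,0,0],[-7,0,0],[-5,0,0],[0,0,0],[0,0,0]], hand=[100,100,100,100,100,100,100,100])

```text
time: 24.05
ee_pos: [0.5259, -0.1808, 0.3608]
ee_rot: [-2.097, 1.57, -2.179]
force: [-0.2, 0.0, -2.0]
width: 0.0646
```

```bash
cat >> h.py <<'E'
# tool frame from the wrist camera's own (noise free) extrinsics
def toolT(c):
    V=np.array(c["view"]); Rc=V[:3,:3]
    C=np.array([[0,1,0],[-.289,0,.957],[.957,0,.289]]); U,_,Vt=np.linalg.svd(C); C=U@Vt
    Rt=Rc.T@C; cp=-Rc.T@V[:3,3]; p=cp-Rt@np.array([.0314,.0003,-.0744]); return p,Rt
E
python3 - <<'E'
from h import *
for i in range(4):
    c=capture("wrist"); o,p,Rm=st(); q,Rt=toolT(c); print(p.round(4),q.round(4),(R.from_matrix(Rm.T@Rt).as_rotvec(degrees=True)).round(2))
save(c,"w13"); print(o["joint_pos"].round(2)); held(c)
E
```

```text
[ 0.526  -0.1804  0.3608] [ 0.5262 -0.1803  0.3608] [ 0.05  0.01 -0.04]
[ 0.526  -0.1801  0.3608] [ 0.5263 -0.18    0.3608] [ 0.07  0.02 -0.04]
[ 0.5261 -0.1799  0.3608] [ 0.5264 -0.1797  0.3608] [ 0.06  0.02 -0.04]
[ 0.5262 -0.1796  0.3608] [ 0.5264 -0.1794  0.3608] [ 0.06  0.02 -0.04]
[-0.37  0.17  0.73  1.77 -0.12  1.24  1.88]
held n 26828 x med 153.8 y [-31.5  32.4] z [-50.1  38.4] slope x/z [-6.900000e-03  1.537953e+02] x/y 0.0009 rect (-2.8, 1.4, 95.4, 68.1, -0.1)
```

View pics/w13.png

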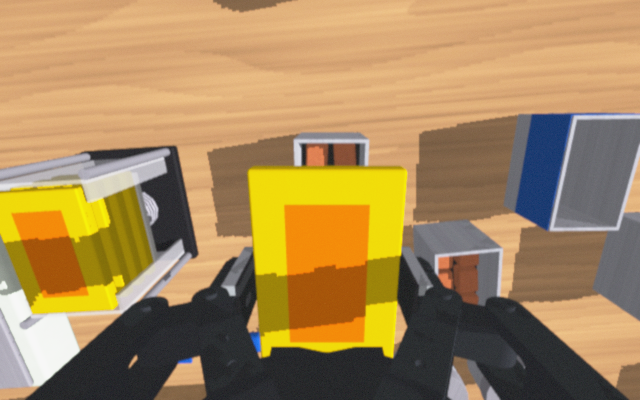

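```bash
cat >> h.py <<'E'
def near_edge(x,y,n=1):
    "wrist view: visible end of the tin under the held lid, world"
    c=capture("wrist"); W=cloud(c); q,Rt=toolT(c)
    m=(W[...,2]>.069)&(W[...,2]<.079)&(np.abs(W[...,0]-x)<.09)&(np.abs(W[...,1]-y)<.055); S=W[m]
    T=(S-q)@Rt*1000
    zmax=np.percentile(np.abs(T[:,2]),99.5)*np.sign(np.median(T[:,2]))
    E=T[np.abs(T[:,2]-zmax)<8]
    print("edge n",len(T),"tool-z end",zmax.round(1),"tool-y range",np.percentile(E[:,1],[1,99]).round(1),"mid",np.percentile(E[:,1],[1,99]).mean().round(1),"rect world",rect(S),"pos",q.round(4))
    return c
E
python3 - <<'E'
from h import *
near_edge(.5275,-.177)
plan([.5275,-.176,.26],Rdown(85.6))
E
```

```text
edge n 505 tool-z end -49.7 tool-y range [-26.5  34.6] mid 4.1 rect world (487.8, -172.5, 62.0, 21.7, 85.6) pos [ 0.5265 -0.1792  0.3609]
t=24.30 pos [ 0.5262 -0.1794  0.3609] rot deg [-0.09 -0.    0.01] | trans mm (after rot) [100.9   3.5   1. ] | trans mm (before rot) [100.9   3.5   1. ] w 0.0647
```

Request:
jog_arm(translation=[[0.03,0.0038,0.0005],[0.03,0,0],[0.02,0,0],[0.015,0,0],[0.005,0,0],[0,0,0],[0,0,0],[0,0,0],[0,0,0]], rot=[[0,0,0],[0,0,0],[0,0,0],[0,0,0],[0,0,0],[0,0,0],[0,0,0],[0,0,0],[0,0,0]], hand=[100,100,100,100,100,100,100,100,100])

```text
time: 25.05
ee_pos: [0.5276, -0.1757, 0.2623]
ee_rot: [0.005, 1.568, -0.072]
force: [-0.0, -0.7, -0.6]
width: 0.0651
```

Run:
```python
from h import *
c=near_edge(.5275,-.177); save(c,"w14"); held(c)
plan([.5275,-.176,.2385],Rdown(85.6))
```

```text
edge n 931 tool-z end -51.5 tool-y range [-30.8  30.3] mid -0.2 rect world (480.2, -172.0, 62.2, 6.5, 85.2) pos [ 0.5279 -0.1753  0.2623]
held n 27557 x med 153.6 y [-177.7   32.6] z [-50.  61.] slope x/z [3.000000e-02 1.544029e+02] x/y -0.0648 rect (8.5, -76.4, 233.6, 103.0, -81.7)
t=25.10 pos [ 0.5275 -0.1756  0.2621] rot deg [-0.01  0.13 -0.01] | trans mm (after rot) [23.6 -0.4 -0. ] | trans mm (before rot) [23.6 -0.4 -0.1] w 0.0647
```

View pics/w14.png

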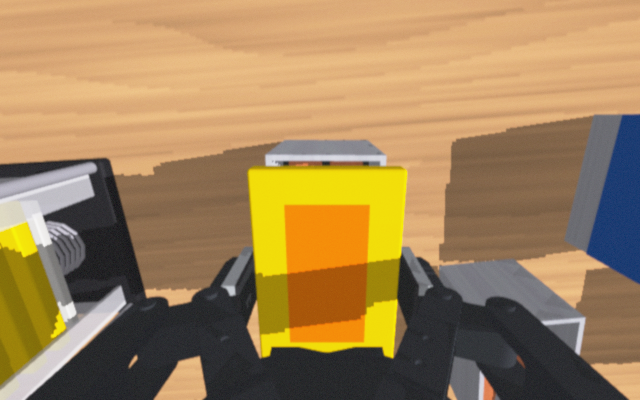

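Request:
jog_arm(translation=[[0.008,-0.0002,-0.001],[0.006,0,0],[0.004,0,0],[0.003,0,0],[0.002,0,0],[0.001,0,0],[0,0,0],[0,0,0],[0,0,0],[0,0,0]], rot=[[0,0,0],[0,0,0],[0,0,0],[0,0,0],[0,0,0],[0,0,0],[0,0,0],[0,0,0],[0,0,0],[0,0,0]], hand=[100,100,100,100,100,100,100,100,100,100])

```text
time: 25.93
ee_pos: [0.5258, -0.1758, 0.2383]
ee_rot: [2.253, 1.569, 2.176]
force: [-6.6, 2.6, 13.0]
width: 0.0651
```

Run:
```python
from h import *
plan([.5275,-.176,.2385],Rdown(85.6)); print(st()[0]["force"],st()[0]["moment"])
```

```text
t=25.93 pos [ 0.5258 -0.1758  0.2383] rot deg [-0.02 -0.06 -0.08] | trans mm (after rot) [-0.2 -0.1  1.7] | trans mm (before rot) [-0.2 -0.1  1.7] w 0.0651
[-6.62322014  2.5648593  13.02784959] [0.26338003 1.24873733 0.05424114]
```

Run:
```python
from h import *
c=capture("side"); save(c,"s15",6,(300,120,400,210)); c=capture("wrist"); save(c,"w15"); held(c);print(st()[0]["force"],st()[1])
```

```text
held n 28245 x med 153.7 y [-178.2   32.7] z [-50.2  67. ] slope x/z [5.400000e-02 1.550254e+02] x/y -0.0769 rect (9.4, -77.0, 236.6, 103.3, -81.0)
[-6.26154467  2.57431271 12.08475084] [ 0.52584243 -0.17573318  0.23825358]
```

View pics/s15.png

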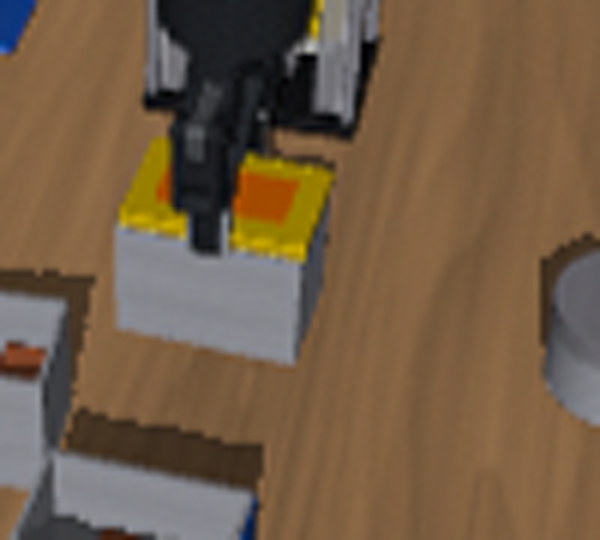

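View pics/w15.png

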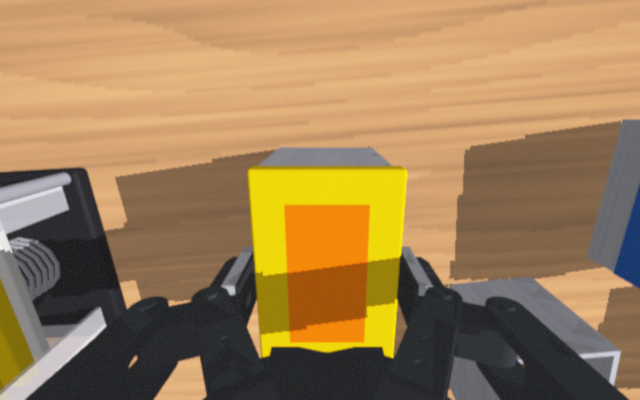

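Request:
jog_arm(translation=[[-0.001,0,0],[0,0,0],[0,0,0],[0,0,0],[0,0,0],[0,0,0],[-0.02,0,0],[-0.03,0,0],[-0.03,0,0],[-0.03,0,0],[-0.03,0,0],[0,0,0],[0,0,0]], rot=[[0,0,0],[0,0,0],[0,0,0],[0,0,0],[0,0,0],[0,0,0],[0,0,0],[0,0,0],[0,0,0],[0,0,0],[0,0,0],[0,0,0],[0,0,0]], hand=[70,50,30,0,0,0,0,0,0,0,0,0,0])

```text
time: 27.12
ee_pos: [0.5265, -0.1759, 0.3797]
ee_rot: [0.07, 1.567, -0.007]
force: [-0.5, -0.5, -1.1]
width: 0.0853
```

```bash
cat >> h.py <<'E'
def lidcheck(c,x,y):
    W=cloud(c); f=c["frame"].astype(int); r,g,b=f[...,0],f[...,1],f[...,2]
    m=(r>80)&(r>2*b)&(g>b+15)&(W[...,2]>.073)&(np.abs(W[...,0]-x)<.08)&(np.abs(W[...,1]-y)<.06)&(W[...,2]<.11)
    S=W[m]; A=np.c_[S[:,0]-x,S[:,1]-y,np.ones(len(S))]
    # edges excluded
    k=(np.abs(A[:,0])<.04)&(np.abs(A[:,1])<.025); co=np.linalg.lstsq(A[k],S[k,2],rcond=None)[0]
    print("lid",rect(S),"z",co[2].round(4),"slopes deg",np.degrees(co[:2]).round(2),len(S))
E
python3 - <<'E'
from h import *
c=capture("wrist"); save(c,"w16"); lidcheck(c,.5275,-.176); c=capture("top"); lidcheck(c,.5275,-.176); tins(c); print(lid_top(c))
plan([.5417,-.386,.36],Rdown(89.1)); print(st()[0]["joint_pos"].round(2))
E
```

```text
lid (526.3, -175.1, 100.5, 66.2, -4.5) z 0.0847 slopes deg [-0.09 -0.04] 7974
lid (521.7, -175.6, 91.6, 64.7, -4.5) z 0.0858 slopes deg [-0.2   0.27] 576
A (525.2, 49.7, 101.6, 63.1, -3.8) z 0.0751 145
B (643.1, 168.3, 101.1, 62.6, -3.9) z 0.075 157
C (637.5, -54.1, 101.7, 62.2, 1.8) z 0.0747 143
D (521.7, -175.6, 91.6, 64.7, -4.5) z 0.0857 587
((541.2, -396.7, 106.2, 53.7, -8.1), np.float64(0.12462207547662499), 314)
t=27.22 pos [ 0.5257 -0.1753  0.377 ] rot deg [-3.5  -0.07 -0.03] | trans mm (after rot) [  17.  -210.4   19.3] | trans mm (before rot) [  16.9 -208.9   32.1] w 0.0855
[-0.39  0.15  0.73  1.75 -0.11  1.28  1.86]
```

View pics/w16.png

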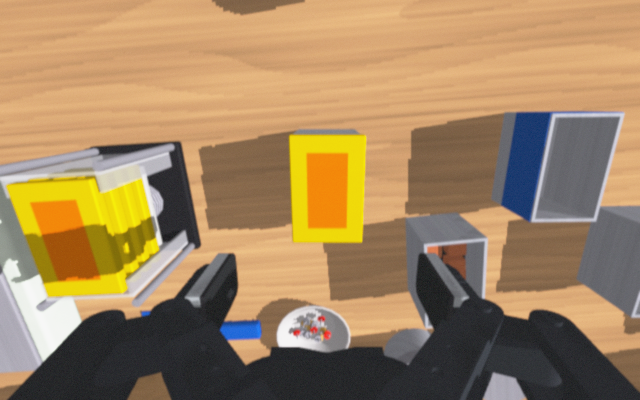

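Lid on tin D is seated: top at 84.7 mm, slopes under 0.1° in the wrist view, yaw −4.5°. Second lid.

Request:
jog_arm(translation=[[0,0,0],[0.0028,-0.035,0.0032],[0.0028,-0.035,0.0032],[0.0028,-0.035,0.0032],[0.0028,-0.035,0.0032],[0.0028,-0.035,0.0032],[0.0028,-0.035,0.0032],[0,0,0],[0,0,0],[0.03,0,0],[0.02,0,0],[0.01,0,0],[0,0,0],[0,0,0],[0,0,0]], rot=[[-3.5,0,0],[0,0,0],[0,0,0],[0,0,0],[0,0,0],[0,0,0],[0,0,0],[0,0,0],[0,0,0],[0,0,0],[0,0,0],[0,0,0],[0,0,0],[0,0,0],[0,0,0]], hand=[0,0,0,0,0,0,0,0,0,0,0,0,0,0,0])

```text
time: 28.47
ee_pos: [0.5424, -0.3856, 0.3024]
ee_rot: [-0.386, 1.569, -0.401]
force: [0.8, 0.8, 0.4]
width: 0.0853
```

```bash
cat >> h.py <<'E'
def orange(c,h):
    f=c["frame"].astype(int); r,g,b=f[...,0],f[...,1],f[...,2]
    y=((r>110)&(r>2*b)&(g>b+25)).astype(np.uint8); y=cv2.morphologyEx(y,cv2.MORPH_OPEN,np.ones((3,3)))
    n,l,s,ce=cv2.connectedComponentsWithStats(y); i=1+s[1:,4].argmax()
    ct,_=cv2.findContours((l==i).astype(np.uint8),cv2.RETR_EXTERNAL,cv2.CHAIN_APPROX_NONE)
    print("yellow on plane",rect(np.array([onplane(c,u,v,h) for u,v in ct[0][:,0]])))
E
python3 - <<'E'
from h import *
c=capture("wrist"); save(c,"w17"); print(lid_top(c)); orange(c,.126)
plan([.5416,-.386,.2775],Rdown(89.1)); print(st()[0]["joint_pos"].round(2))
E
```

```text
((542.8, -385.1, 103.7, 68.3, -1.4), np.float64(0.12321535150559676), 19990)
yellow on plane (537.8, -386.0, 99.4, 65.0, -0.9)
t=28.52 pos [ 0.5424 -0.3858  0.3027] rot deg [0.03 0.13 0.06] | trans mm (after rot) [25.2 -0.2 -0.8] | trans mm (before rot) [25.2 -0.1 -0.9] w 0.0854
[ 0.02  0.5   0.76  1.56 -0.36  1.22  2.39]
```

View pics/w17.png

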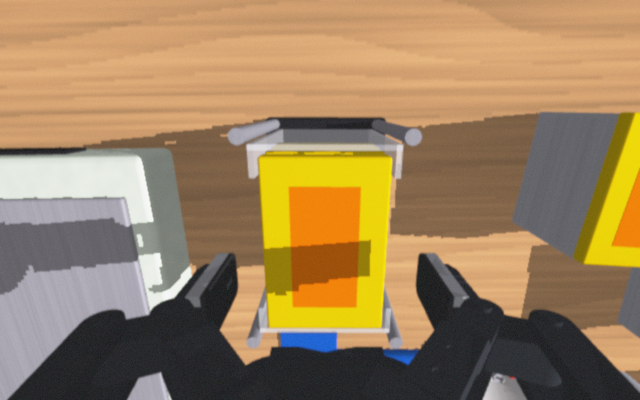

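Request:
jog_arm(translation=[[0.012,0,-0.002],[0.008,0,0],[0.004,0,0],[0.001,0,0],[0,0,0],[0,0,0],[0,0,0],[0,0,0],[0,0,0],[0,0,0],[0,0,0],[-0.005,0,0],[-0.01,0,0],[-0.015,0,0],[-0.025,0,0],[-0.03,0,0],[-0.03,0,0],[0,0,0],[0,0,0],[0,0,0]], rot=[[0,0,0],[0,0,0],[0,0,0],[0,0,0],[0,0,0],[0,0,0],[0,0,0],[0,0,0],[0,0,0],[0,0,0],[0,0,0],[0,0,0],[0,0,0],[0,0,0],[0,0,0],[0,0,0],[0,0,0],[0,0,0],[0,0,0],[0,0,0]], hand=[0,0,0,0,25,45,55,65,80,100,100,100,100,100,100,100,100,100,100,100])

```text
time: 30.18
ee_pos: [0.5397, -0.3856, 0.3911]
ee_rot: [1.454, 1.57, 1.438]
force: [0.4, 0.3, -1.1]
width: 0.0653
```

Run:
```python
from h import *
c=capture("wrist"); save(c,"w18"); held(c); c=capture("side"); save(c,"s18",5,(290,60,410,180)); tins(c);
c=capture("top"); tins(c); lidcheck(c,.5275,-.176)
plan([.639,-.053,.36],Rdown(91.6)); print(st()[0]["joint_pos"].round(2))
```

```text
held n 26310 x med 153.1 y [-31.6  32.4] z [-48.5  38.9] slope x/z [-8.600000e-03  1.530775e+02] x/y 0.001 rect (-2.0, 1.3, 93.7, 68.4, 0.1)
A (526.6, 52.9, 101.0, 66.9, -4.1) z 0.0739 256
B (645.1, 170.6, 102.2, 65.7, -3.5) z 0.0743 281
C (638.8, -51.3, 100.7, 65.7, 0.7) z 0.0738 219
D (527.4, -173.0, 101.4, 68.6, -3.9) z 0.0855 559
A (525.1, 49.7, 100.8, 63.2, -3.9) z 0.0751 148
B (643.6, 168.3, 101.3, 62.4, -3.6) z 0.0748 157
C (637.4, -54.0, 101.4, 62.2, 1.6) z 0.0748 139
D (525.5, -176.0, 100.4, 65.3, -4.5) z 0.0858 782
lid (525.5, -176.0, 100.4, 65.3, -4.5) z 0.0859 slopes deg [-0.05 -0.32] 769
t=30.33 pos [ 0.5397 -0.3853  0.3896] rot deg [-2.5  -0.12 -0.09] | trans mm (after rot) [ 29.6 329.4 108.5] | trans mm (before rot) [ 29.9 333.8  94.1] w 0.0652
[ 0.    0.44  0.79  1.46 -0.31  1.38  2.36]
```

View pics/s18.png

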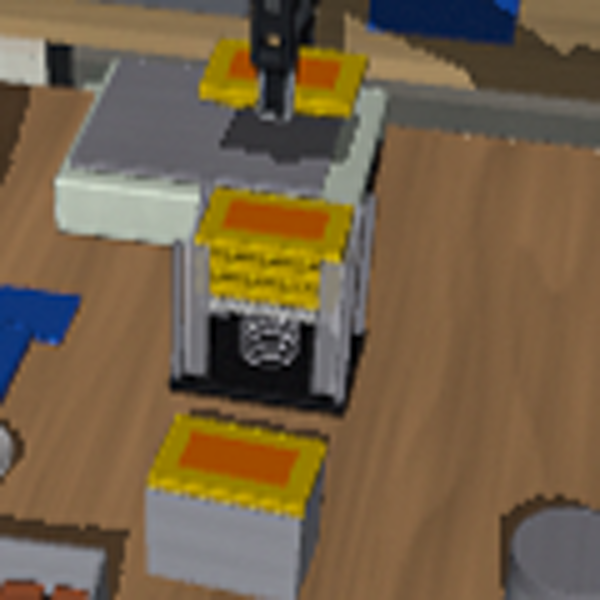

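View pics/w18.png

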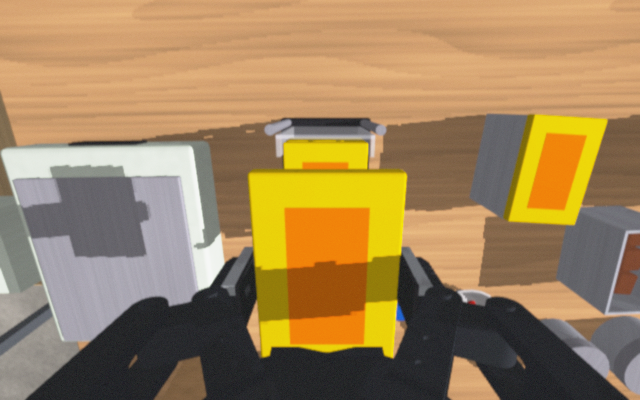

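Request:
jog_arm(translation=[[0,0,0],[0.003,0.033,0.0108],[0.003,0.033,0.0108],[0.003,0.033,0.0108],[0.003,0.033,0.0108],[0.003,0.033,0.0108],[0.003,0.033,0.0108],[0.003,0.033,0.0108],[0.003,0.033,0.0108],[0.003,0.033,0.0108],[0.003,0.033,0.0108],[0,0,0],[0,0,0],[0,0,0]], rot=[[-2.5,0,0],[0,0,0],[0,0,0],[0,0,0],[0,0,0],[0,0,0],[0,0,0],[0,0,0],[0,0,0],[0,0,0],[0,0,0],[0,0,0],[0,0,0],[0,0,0]], hand=[100,100,100,100,100,100,100,100,100,100,100,100,100,100])

```text
time: 31.5
ee_pos: [0.6384, -0.0531, 0.3602]
ee_rot: [-2.642, 1.569, -2.614]
force: [-1.2, -1.2, -1.0]
width: 0.0649
```

Run:
```python
from h import *
c=near_edge(.638,-.053); save(c,"w19"); held(c)
plan([.638,-.0527,.26],Rdown(91.6)); print(st()[0]["joint_pos"].round(2))
```

```text
edge n 524 tool-z end -50.0 tool-y range [-29.8  31.2] mid 0.7 rect world (600.3, -53.2, 62.2, 24.6, -88.7) pos [ 0.6387 -0.0527  0.3602]
held n 26308 x med 154.3 y [-30.1  33.8] z [-48.6  38.9] slope x/z [-6.000000e-03  1.543366e+02] x/y 0.0001 rect (-1.8, 2.9, 94.5, 68.2, 0.0)
t=31.55 pos [ 0.6382 -0.0543  0.3606] rot deg [-0.11 -0.07  0.06] | trans mm (after rot) [100.6   1.6  -0.2] | trans mm (before rot) [ 1.006e+02  1.700e+00 -1.000e-01] w 0.0647
[-0.48  0.38  0.68  1.56 -0.24  1.3   1.82]
```

View pics/w19.png

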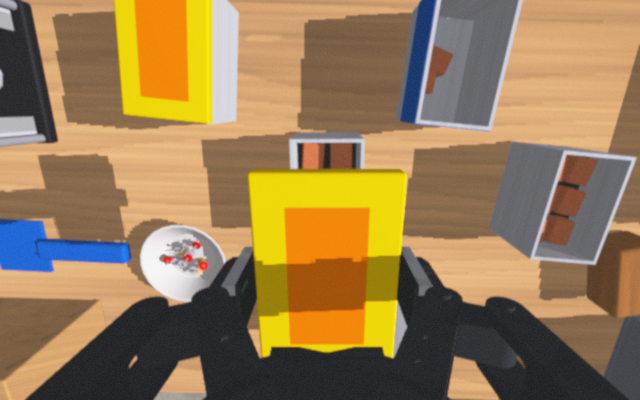

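Request:
jog_arm(translation=[[0.03,0.001,-0.001],[0.03,0,0],[0.02,0,0],[0.015,0,0],[0.005,0,0],[0,0,0],[0,0,0],[0,0,0],[0,0,0],[0,0,0],[0,0,0]], rot=[[0,0,0],[0,0,0],[0,0,0],[0,0,0],[0,0,0],[0,0,0],[0,0,0],[0,0,0],[0,0,0],[0,0,0],[0,0,0]], hand=[100,100,100,100,100,100,100,100,100,100,100])

```text
time: 32.47
ee_pos: [0.6379, -0.052, 0.2619]
ee_rot: [0.137, 1.569, 0.164]
force: [0.3, 0.1, -0.9]
width: 0.065
```

Run:
```python
from h import *
c=near_edge(.638,-.053); save(c,"w20"); 
plan([.638,-.0527,.2385],Rdown(91.6)); print(st()[0]["joint_pos"].round(2))
```

```text
edge n 939 tool-z end -50.5 tool-y range [-31.2  29.8] mid -0.7 rect world (591.4, -53.5, 62.0, 6.8, -88.2) pos [ 0.6382 -0.0515  0.262 ]
t=32.52 pos [ 0.6378 -0.0519  0.2617] rot deg [-0.01  0.06 -0.01] | trans mm (after rot) [23.2 -0.8  0.2] | trans mm (before rot) [23.2 -0.8  0.1] w 0.0652
[-0.46  0.46  0.64  1.66 -0.3   1.12  1.86]
```

View pics/w20.png

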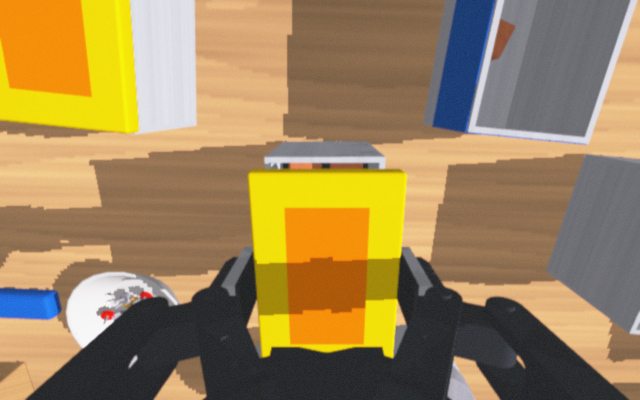

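Request:
jog_arm(translation=[[0.008,-0.0008,-0.0007],[0.006,0,0],[0.004,0,0],[0.003,0,0],[0.002,0,0],[0,0,0],[0,0,0],[0,0,0],[0,0,0]], rot=[[0,0,0],[0,0,0],[0,0,0],[0,0,0],[0,0,0],[0,0,0],[0,0,0],[0,0,0],[0,0,0]], hand=[100,100,100,100,100,100,100,100,100])

```text
time: 33.27
ee_pos: [0.637, -0.0528, 0.2384]
ee_rot: [1.629, 1.571, 1.656]
force: [-2.3, 0.0, 5.4]
width: 0.065
```

Run:
```python
from h import *
plan([.638,-.0527,.2385],Rdown(91.6)); print(st()[0]["force"],st()[0]["moment"])
c=capture("side"); save(c,"s21",6,(260,140,360,220))
```

```text
t=33.27 pos [ 0.637  -0.0528  0.2384] rot deg [-0.01 -0.   -0.01] | trans mm (after rot) [-0.1  0.1  1. ] | trans mm (before rot) [-0.1  0.1  1. ] w 0.065
[-2.32542242  0.01254478  5.38109421] [-0.0189592   0.49133181 -0.04807451]
```

View pics/s21.png

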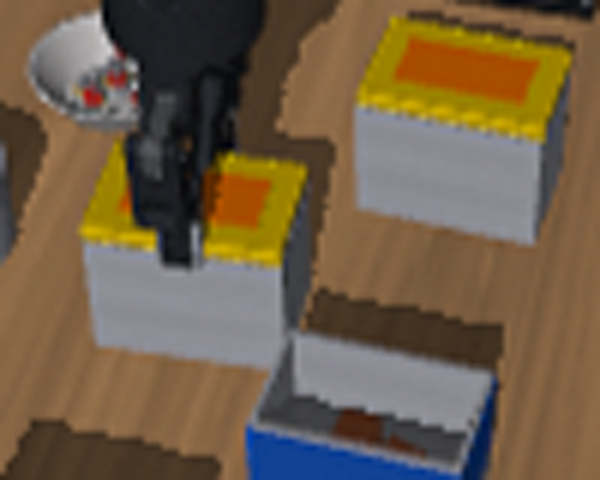

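Lid seated on C (5 N contact). Releasing and rising.

Request:
jog_arm(translation=[[0,0,0],[0,0,0],[0,0,0],[0,0,0],[0,0,0],[0,0,0],[-0.02,0,0],[-0.03,0,0],[-0.03,0,0],[-0.03,0,0],[-0.03,0,0],[0,0,0],[0,0,0]], rot=[[0,0,0],[0,0,0],[0,0,0],[0,0,0],[0,0,0],[0,0,0],[0,0,0],[0,0,0],[0,0,0],[0,0,0],[0,0,0],[0,0,0],[0,0,0]], hand=[70,50,30,0,0,0,0,0,0,0,0,0,0])

```text
time: 34.4
ee_pos: [0.6375, -0.0532, 0.3804]
ee_rot: [0.053, 1.566, 0.08]
force: [-0.9, -0.4, -0.9]
width: 0.0853
```

Run:
```python
from h import *
c=capture("wrist"); save(c,"w22"); lidcheck(c,.638,-.053);
plan([.5402,-.3858,.36],Rdown(89.1)); print(st()[0]["joint_pos"].round(2))
```

```text
lid (638.0, -52.1, 99.6, 66.1, 1.5) z 0.0847 slopes deg [-0.05  0.  ] 7897
t=34.45 pos [ 0.637  -0.0528  0.3785] rot deg [ 2.49  0.06 -0.02] | trans mm (after rot) [  18.5 -334.5  -91.6] | trans mm (before rot) [  18.2 -330.2 -106.1] w 0.0853
[-0.49  0.36  0.68  1.54 -0.23  1.32  1.81]
```

View pics/w22.png

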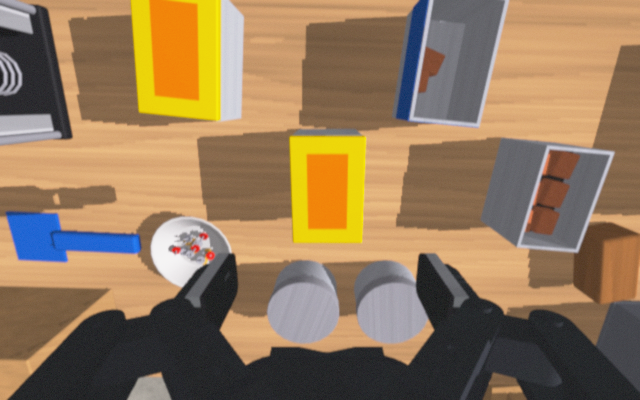

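Request:
jog_arm(translation=[[0,0,0],[0.0018,-0.0334,-0.0092],[0.0018,-0.0334,-0.0092],[0.0018,-0.0334,-0.0092],[0.0018,-0.0334,-0.0092],[0.0018,-0.0334,-0.0092],[0.0018,-0.0334,-0.0092],[0.0018,-0.0334,-0.0092],[0.0018,-0.0334,-0.0092],[0.0018,-0.0334,-0.0092],[0.0018,-0.0334,-0.0092],[0,0,0],[0,0,0],[0.03,0,0],[0.02,0,0],[0.01,0,0],[0,0,0],[0,0,0],[0,0,0]], rot=[[2.5,0,0],[0,0,0],[0,0,0],[0,0,0],[0,0,0],[0,0,0],[0,0,0],[0,0,0],[0,0,0],[0,0,0],[0,0,0],[0,0,0],[0,0,0],[0,0,0],[0,0,0],[0,0,0],[0,0,0],[0,0,0],[0,0,0]], hand=[0,0,0,0,0,0,0,0,0,0,0,0,0,0,0,0,0,0,0])

```text
time: 36.03
ee_pos: [0.5403, -0.3851, 0.3013]
ee_rot: [-0.457, 1.569, -0.472]
force: [-0.2, 0.0, -0.0]
width: 0.0855
```

Run:
```python
from h import *
c=capture("wrist"); save(c,"w23"); print(lid_top(c)); orange(c,.126)
plan([.5402,-.3858,.2775],Rdown(89.1)); print(st()[0]["joint_pos"].round(2))
```

```text
((542.9, -385.2, 108.8, 68.7, -1.6), np.float64(0.12319534638097382), 20198)
yellow on plane (537.9, -386.1, 99.5, 64.9, -1.1)
t=36.08 pos [ 0.5403 -0.3853  0.3016] rot deg [0.03 0.12 0.06] | trans mm (after rot) [24.1 -0.5 -0.1] | trans mm (before rot) [24.1 -0.5 -0.1] w 0.0854
[ 0.01  0.5   0.76  1.56 -0.36  1.22  2.39]
```

View pics/w23.png

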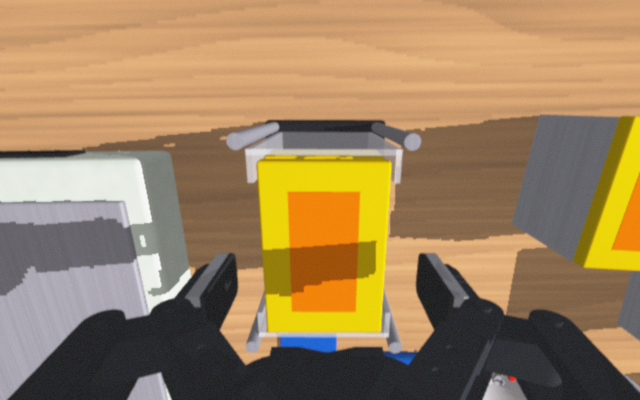

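Request:
jog_arm(translation=[[0.012,-0.0005,0],[0.008,0,0],[0.003,0,0],[0.001,0,0],[0,0,0],[0,0,0],[0,0,0],[0,0,0],[0,0,0],[0,0,0],[0,0,0],[-0.005,0,0],[-0.01,0,0],[-0.015,0,0],[-0.025,0,0],[-0.03,0,0],[-0.03,0,0],[0,0,0],[0,0,0],[0,0,0]], rot=[[0,0,0],[0,0,0],[0,0,0],[0,0,0],[0,0,0],[0,0,0],[0,0,0],[0,0,0],[0,0,0],[0,0,0],[0,0,0],[0,0,0],[0,0,0],[0,0,0],[0,0,0],[0,0,0],[0,0,0],[0,0,0],[0,0,0],[0,0,0]], hand=[0,0,0,0,25,45,55,65,80,100,100,100,100,100,100,100,100,100,100,100])

```text
time: 37.75
ee_pos: [0.5395, -0.3856, 0.3911]
ee_rot: [1.394, 1.57, 1.378]
force: [-0.3, 0.3, -1.1]
width: 0.0651
```

Run:
```python
from h import *
c=capture("wrist"); save(c,"w24"); held(c); c=capture("side"); save(c,"s24",5,(290,60,410,180)); tins(c)
c=capture("top"); tins(c)
plan([.6438,.1697,.36],Rdown(86.3)); print(st()[0]["joint_pos"].round(2))
```

```text
held n 26140 x med 153.1 y [-31.6  32.3] z [-48.2  39.1] slope x/z [-7.100000e-03  1.531413e+02] x/y 0.0008 rect (-1.8, 1.2, 93.9, 68.3, -0.5)
A (526.5, 52.6, 101.4, 66.8, -3.9) z 0.0739 257
B (644.8, 170.6, 100.9, 64.9, -3.6) z 0.0742 289
C (638.9, -50.6, 101.2, 68.9, 1.2) z 0.0856 658
D (527.4, -173.2, 100.3, 70.6, -4.9) z 0.0854 557
A (525.3, 49.7, 101.3, 63.0, -3.8) z 0.0749 151
B (643.3, 168.1, 102.1, 62.8, -3.9) z 0.0746 151
C (637.3, -54.1, 100.8, 66.2, 1.4) z 0.0856 741
D (525.7, -176.1, 100.7, 65.6, -4.7) z 0.0858 783
t=37.90 pos [ 0.5395 -0.3853  0.3896] rot deg [ 2.8  -0.12 -0.08] | trans mm (after rot) [ 29.6 560.6  68.2] | trans mm (before rot) [ 30.3 556.5  95.6] w 0.0647
[-0.    0.44  0.79  1.46 -0.31  1.38  2.36]
```

View pics/s24.png

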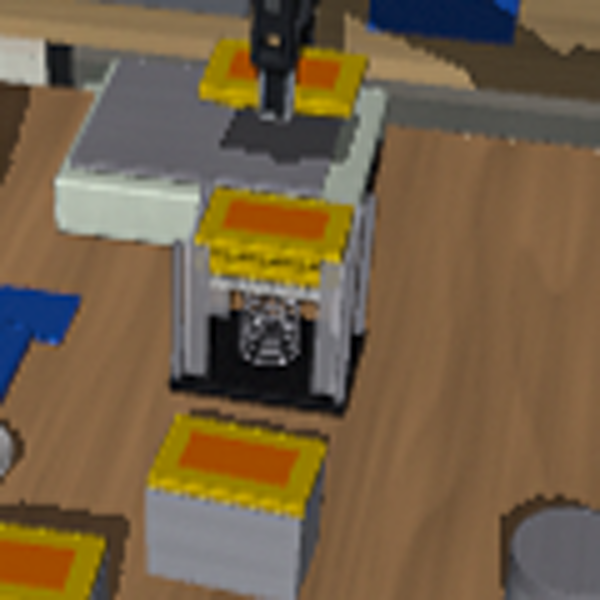

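Third lid is held and level. Taking it to tin B, in 15 rows.

Request:
jog_arm(translation=[[0,0,0],[0.002,0.0374,0.0045],[0.002,0.0374,0.0045],[0.002,0.0374,0.0045],[0.002,0.0374,0.0045],[0.002,0.0374,0.0045],[0.002,0.0374,0.0045],[0.002,0.0374,0.0045],[0.002,0.0374,0.0045],[0.002,0.0374,0.0045],[0.002,0.0374,0.0045],[0.002,0.0374,0.0045],[0.002,0.0374,0.0045],[0.002,0.0374,0.0045],[0.002,0.0374,0.0045],[0.002,0.0374,0.0045],[0,0,0],[0,0,0],[0,0,0],[0,0,0]], rot=[[2.8,0,0],[0,0,0],[0,0,0],[0,0,0],[0,0,0],[0,0,0],[0,0,0],[0,0,0],[0,0,0],[0,0,0],[0,0,0],[0,0,0],[0,0,0],[0,0,0],[0,0,0],[0,0,0],[0,0,0],[0,0,0],[0,0,0],[0,0,0]], hand=[100,100,100,100,100,100,100,100,100,100,100,100,100,100,100,100,100,100,100,100])

```text
time: 39.57
ee_pos: [0.6434, 0.1676, 0.3607]
ee_rot: [-1.931, 1.569, -1.999]
force: [-1.0, 0.1, -0.6]
width: 0.0651
```

Run:
```python
from h import *
c=near_edge(.6438,.1697); save(c,"w25"); held(c)
plan([.6438,.1697,.26],Rdown(86.3)); print(st()[0]["joint_pos"].round(2))
```

```text
edge n 532 tool-z end -49.9 tool-y range [-28.1  32.9] mid 2.4 rect world (606.6, 172.5, 62.4, 26.0, 85.6) pos [0.6437 0.168  0.3607]
held n 26155 x med 154.3 y [-31.2  32.7] z [-48.7  38.7] slope x/z [-5.20000e-03  1.54369e+02] x/y 0.001 rect (-1.8, 7.3, 94.4, 79.4, -0.1)
t=39.62 pos [0.6434 0.1674 0.3611] rot deg [-0.19 -0.01  0.05] | trans mm (after rot) [101.1   2.3   0.2] | trans mm (before rot) [101.1   2.4   0.2] w 0.0645
[-0.75  0.42  0.6   1.49 -0.24  1.31  1.38]
```

View pics/w25.png

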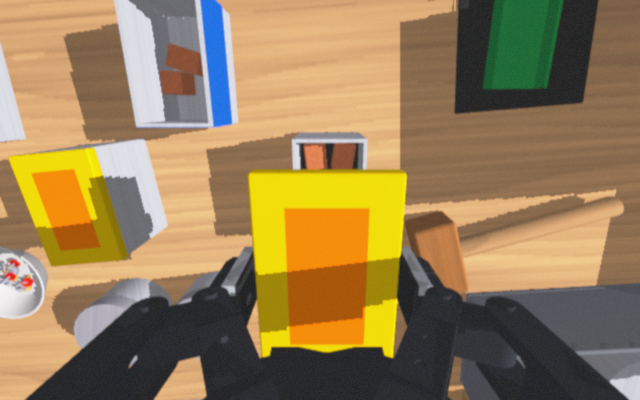

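Request:
jog_arm(translation=[[0.03,0.002,-0.0005],[0.03,0,0],[0.02,0,0],[0.015,0,0],[0.005,0,0],[0,0,0],[0,0,0],[0,0,0],[0,0,0],[0,0,0],[0,0,0]], rot=[[-0.1,0,0],[0,0,0],[0,0,0],[0,0,0],[0,0,0],[0,0,0],[0,0,0],[0,0,0],[0,0,0],[0,0,0],[0,0,0]], hand=[100,100,100,100,100,100,100,100,100,100,100])

```text
time: 40.53
ee_pos: [0.6432, 0.1717, 0.262]
ee_rot: [0.52, 1.569, 0.457]
force: [-0.5, -0.9, -1.2]
width: 0.0649
```

Run:
```python
from h import *
c=near_edge(.6438,.1697); save(c,"w26")
plan([.6438,.1697,.2385],Rdown(86.3))
```

```text
edge n 943 tool-z end -50.0 tool-y range [-32.5  28.7] mid -1.9 rect world (596.9, 173.1, 62.1, 6.8, 86.0) pos [0.6435 0.1722 0.262 ]
t=40.58 pos [0.6431 0.1718 0.2618] rot deg [ 0.1   0.05 -0.03] | trans mm (after rot) [23.3 -2.   0.8] | trans mm (before rot) [23.3 -2.   0.8] w 0.0645
```

View pics/w26.png

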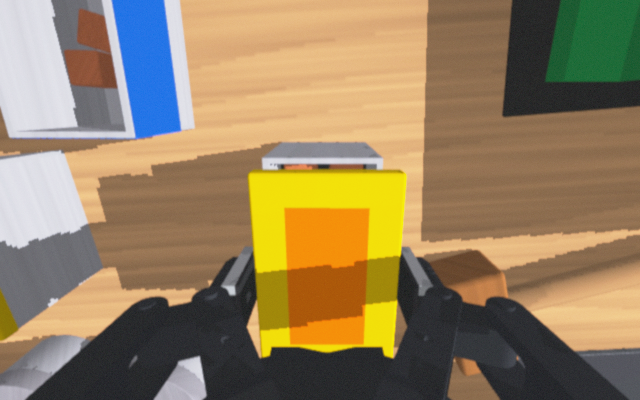

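Request:
jog_arm(translation=[[0.004,-0.002,-0.0002],[0.008,0,0],[0.005,0,0],[0.003,0,0],[0.002,0,0],[0.001,0,0],[0,0,0],[0,0,0],[0,0,0],[0,0,0]], rot=[[0,0,0],[0,0,0],[0,0,0],[0,0,0],[0,0,0],[0,0,0],[0,0,0],[0,0,0],[0,0,0],[0,0,0]], hand=[100,100,100,100,100,100,100,100,100,100])

```text
time: 41.42
ee_pos: [0.6427, 0.1697, 0.2385]
ee_rot: [0.818, 1.571, 0.755]
force: [-2.6, -0.3, 5.3]
width: 0.065
```

Run:
```python
from h import *
plan([.6438,.1697,.2385],Rdown(86.3)); print(st()[0]["force"])
c=capture("side"); save(c,"s27",6,(230,190,330,270))
```

```text
t=41.42 pos [0.6427 0.1697 0.2385] rot deg [ 0.09  0.01 -0.01] | trans mm (after rot) [0.  0.1 1.1] | trans mm (before rot) [0.  0.1 1.1] w 0.065
[-2.56595609 -0.27345255  5.32130408]
```

View pics/s27.png

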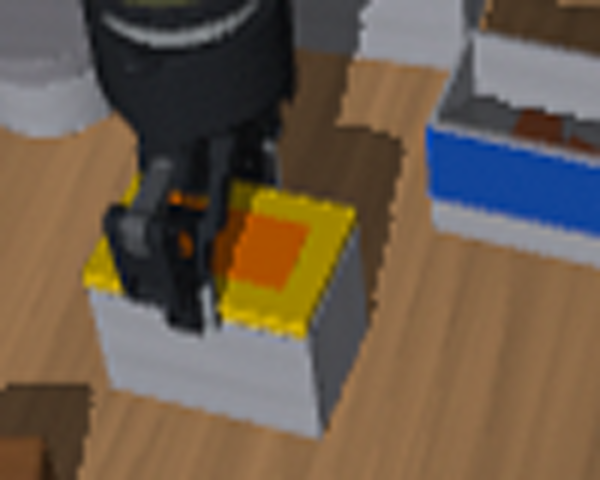

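Request:
jog_arm(translation=[[0,0,0],[0,0,0],[0,0,0],[0,0,0],[0,0,0],[0,0,0],[-0.02,0,0],[-0.03,0,0],[-0.03,0,0],[-0.03,0,0],[-0.03,0,0],[0,0,0],[0,0,0]], rot=[[0,0,0],[0,0,0],[0,0,0],[0,0,0],[0,0,0],[0,0,0],[0,0,0],[0,0,0],[0,0,0],[0,0,0],[0,0,0],[0,0,0],[0,0,0]], hand=[70,50,30,0,0,0,0,0,0,0,0,0,0])

```text
time: 42.55
ee_pos: [0.6433, 0.1695, 0.3806]
ee_rot: [0.437, 1.566, 0.374]
force: [-0.5, 0.5, -0.3]
width: 0.0853
```

Run:
```python
from h import *
c=capture("wrist"); save(c,"w28"); lidcheck(c,.6438,.17);
plan([.5402,-.3858,.36],Rdown(89.1)); print(st()[0]["joint_pos"].round(2))
```

```text
lid (643.7, 170.3, 99.2, 66.2, -3.7) z 0.0847 slopes deg [-0.12 -0.04] 7877
t=42.60 pos [0.6427 0.1696 0.3785] rot deg [-2.71  0.06 -0.04] | trans mm (after rot) [  18.5 -557.   -93.8] | trans mm (before rot) [  18.1 -560.8  -67.3] w 0.0855
[-0.75  0.4   0.6   1.47 -0.23  1.34  1.38]
```

View pics/w28.png

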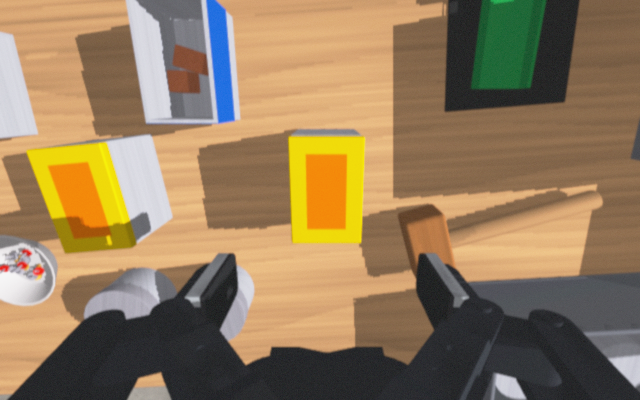

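B's lid is seated flat (84.7 mm) and tin A has its two blocks inside. Back for the fourth lid.

Request:
jog_arm(translation=[[0,0,0],[0.0012,-0.0371,-0.0063],[0.0012,-0.0371,-0.0063],[0.0012,-0.0371,-0.0063],[0.0012,-0.0371,-0.0063],[0.0012,-0.0371,-0.0063],[0.0012,-0.0371,-0.0063],[0.0012,-0.0371,-0.0063],[0.0012,-0.0371,-0.0063],[0.0012,-0.0371,-0.0063],[0.0012,-0.0371,-0.0063],[0.0012,-0.0371,-0.0063],[0.0012,-0.0371,-0.0063],[0.0012,-0.0371,-0.0063],[0.0012,-0.0371,-0.0063],[0.0012,-0.0371,-0.0063],[0,0,0],[0,0,0],[0,0,0]], rot=[[-2.7,0,0],[0,0,0],[0,0,0],[0,0,0],[0,0,0],[0,0,0],[0,0,0],[0,0,0],[0,0,0],[0,0,0],[0,0,0],[0,0,0],[0,0,0],[0,0,0],[0,0,0],[0,0,0],[0,0,0],[0,0,0],[0,0,0]], hand=[0,0,0,0,0,0,0,0,0,0,0,0,0,0,0,0,0,0,0])

```text
time: 44.18
ee_pos: [0.5392, -0.3847, 0.3584]
ee_rot: [2.391, 1.568, 2.374]
force: [0.2, 1.1, 0.7]
width: 0.0857
```

Run:
```python
from h import *
c=capture("wrist"); print(lid_top(c)); orange(c,.126)
plan([.5402,-.3858,.2775],Rdown(89.1)); print(st()[0]["joint_pos"].round(2))
```

```text
((546.2, -390.0, 110.4, 84.0, -1.3), np.float64(0.12321192723942931), 12308)
yellow on plane (538.4, -385.7, 99.8, 66.0, -1.0)
t=44.23 pos [ 0.54   -0.3837  0.3587] rot deg [ 0.08 -0.08 -0.12] | trans mm (after rot) [81.2 -2.1  0.3] | trans mm (before rot) [81.2 -2.3  0.4] w 0.0853
[-0.01  0.46  0.79  1.5  -0.33  1.32  2.37]
```

Request:
jog_arm(translation=[[0.03,-0.0012,0],[0.02,0,0],[0.007,0,0],[0,0,0],[0,0,0],[0,0,0]], rot=[[0,0,0],[0,0,0],[0,0,0],[0,0,0],[0,0,0],[0,0,0]], hand=[0,0,0,0,0,0])

```text
time: 44.73
ee_pos: [0.54, -0.3862, 0.3046]
ee_rot: [-0.429, 1.569, -0.444]
force: [0.1, -1.3, 0.6]
width: 0.0855
```

Run:
```python
from h import *
c=capture("wrist"); save(c,"w29"); orange(c,.126)
plan([.5402,-.3858,.2775],Rdown(89.1))
```

```text
yellow on plane (537.9, -386.0, 99.6, 65.1, -0.8)
t=44.78 pos [ 0.5399 -0.3864  0.3048] rot deg [0.03 0.13 0.06] | trans mm (after rot) [27.3  0.6  0.3] | trans mm (before rot) [27.3  0.7  0.2] w 0.0856
```

View pics/w29.png

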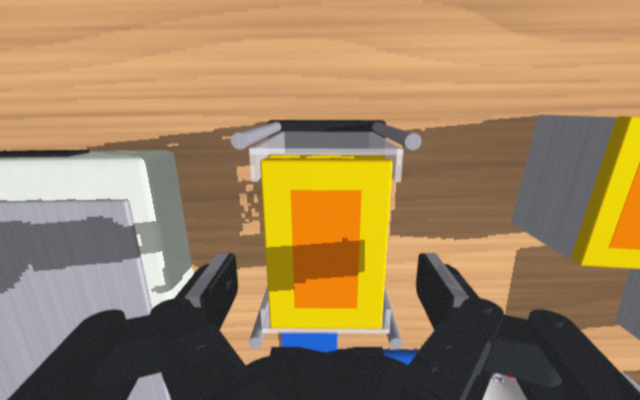

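Request:
jog_arm(translation=[[0.014,0.0005,0],[0.009,0,0],[0.003,0,0],[0.001,0,0],[0,0,0],[0,0,0],[0,0,0],[0,0,0],[0,0,0],[0,0,0],[0,0,0],[-0.005,0,0],[-0.01,0,0],[-0.015,0,0],[-0.025,0,0],[-0.03,0,0],[-0.03,0,0],[0,0,0],[0,0,0],[0,0,0]], rot=[[0,0,0],[0,0,0],[0,0,0],[0,0,0],[0,0,0],[0,0,0],[0,0,0],[0,0,0],[0,0,0],[0,0,0],[0,0,0],[0,0,0],[0,0,0],[0,0,0],[0,0,0],[0,0,0],[0,0,0],[0,0,0],[0,0,0],[0,0,0]], hand=[0,0,0,0,25,45,55,65,80,100,100,100,100,100,100,100,100,100,100,100])

```text
time: 46.45
ee_pos: [0.5392, -0.3857, 0.3911]
ee_rot: [1.415, 1.57, 1.399]
force: [-0.6, 0.6, -0.6]
width: 0.0645
```

Run:
```python
from h import *
c=capture("wrist"); save(c,"w30"); held(c); c=capture("side"); save(c,"s30",1); tins(c)
c=capture("top"); save(c,"t30",1); tins(c)
plan([.5257,.0513,.36],Rdown(86.2)); print(st()[0]["joint_pos"].round(2))
```

```text
held n 25985 x med 153.1 y [-31.6  32.3] z [-47.8  39. ] slope x/z [-7.100000e-03  1.530745e+02] x/y 0.0005 rect (-1.4, 1.4, 93.6, 68.5, 0.0)
A (527.2, 52.6, 102.0, 65.5, -4.0) z 0.0739 255
B (644.7, 170.9, 101.3, 69.7, -3.6) z 0.0859 962
C (639.3, -52.1, 101.0, 70.0, 1.8) z 0.0855 656
D (526.9, -173.4, 100.6, 70.4, -5.3) z 0.0855 553
A (525.4, 49.7, 101.8, 63.2, -3.9) z 0.0753 147
B (643.6, 167.9, 102.1, 66.4, -3.7) z 0.0857 745
C (637.4, -54.1, 101.6, 66.2, 1.4) z 0.0856 745
D (525.7, -176.3, 100.5, 65.3, -4.3) z 0.0856 778
t=46.60 pos [ 0.5391 -0.3854  0.3896] rot deg [ 2.9  -0.13 -0.08] | trans mm (after rot) [ 29.6 434.9 -42.3] | trans mm (before rot) [ 30.3 436.4 -20.3] w 0.0646
[-0.01  0.44  0.8   1.46 -0.32  1.38  2.36]
```

View pics/s30.png

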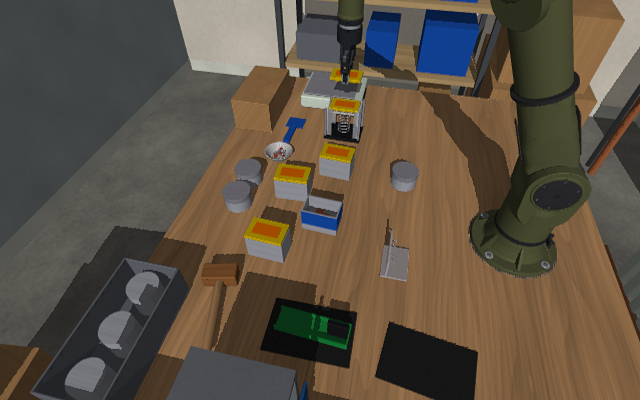

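Everything is in place: three lidded tins, one lid left in the holder at px (345,103), and tin A still open at (322,213). Moving to A in 12 rows.

Request:
jog_arm(translation=[[0,0,0],[0.0025,0.0362,-0.0035],[0.0025,0.0362,-0.0035],[0.0025,0.0362,-0.0035],[0.0025,0.0362,-0.0035],[0.0025,0.0362,-0.0035],[0.0025,0.0362,-0.0035],[0.0025,0.0362,-0.0035],[0.0025,0.0362,-0.0035],[0.0025,0.0362,-0.0035],[0.0025,0.0362,-0.0035],[0.0025,0.0362,-0.0035],[0.0025,0.0362,-0.0035],[0,0,0],[0,0,0],[0,0,0],[0,0,0],[0,0,0]], rot=[[2.9,0,0],[0,0,0],[0,0,0],[0,0,0],[0,0,0],[0,0,0],[0,0,0],[0,0,0],[0,0,0],[0,0,0],[0,0,0],[0,0,0],[0,0,0],[0,0,0],[0,0,0],[0,0,0],[0,0,0],[0,0,0]], hand=[100,100,100,100,100,100,100,100,100,100,100,100,100,100,100,100,100,100])

```text
time: 48.1
ee_pos: [0.5263, 0.0485, 0.361]
ee_rot: [-1.915, 1.57, -1.984]
force: [-0.1, -0.2, -1.3]
width: 0.0648
```

Run:
```python
from h import *
c=near_edge(.5257,.0513); save(c,"w31"); held(c)
plan([.5257,.0513,.26],Rdown(86.2)); print(st()[0]["joint_pos"].round(2))
```

```text
edge n 654 tool-z end -51.3 tool-y range [-28.1  33.9] mid 2.9 rect world (489.3, 54.1, 63.3, 28.3, 85.3) pos [0.5266 0.049  0.3611]
held n 26025 x med 154.0 y [-31.6  32.5] z [-48.2  38.6] slope x/z [-5.700000e-03  1.539707e+02] x/y 0.0005 rect (-2.1, 0.4, 93.1, 92.6, 0.3)
t=48.15 pos [0.5264 0.0487 0.3611] rot deg [-0.17  0.    0.01] | trans mm (after rot) [101.1   2.5  -0.8] | trans mm (before rot) [101.1   2.6  -0.9] w 0.065
[-0.72  0.09  0.61  1.83 -0.06  1.24  1.41]
```

View pics/w31.png

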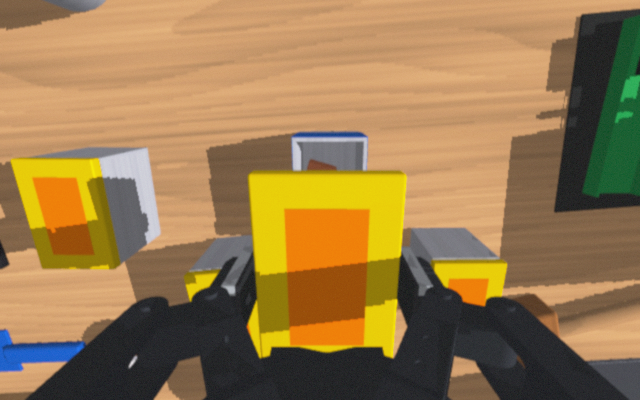

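Request:
jog_arm(translation=[[0.03,0.0012,-0.001],[0.03,0,0],[0.02,0,0],[0.015,0,0],[0.005,0,0],[0,0,0],[0,0,0],[0,0,0],[0,0,0],[0,0,0],[0,0,0]], rot=[[-0.2,0,0],[0,0,0],[0,0,0],[0,0,0],[0,0,0],[0,0,0],[0,0,0],[0,0,0],[0,0,0],[0,0,0],[0,0,0]], hand=[100,100,100,100,100,100,100,100,100,100,100])

```text
time: 49.07
ee_pos: [0.5256, 0.0516, 0.2618]
ee_rot: [0.521, 1.569, 0.458]
force: [-0.0, 0.3, -1.4]
width: 0.0647
```

Run:
```python
from h import *
c=near_edge(.5257,.0513); save(c,"w32")
plan([.5257,.0513,.2385],Rdown(86.2))
```

```text
edge n 1169 tool-z end -51.0 tool-y range [-31.2  30.6] mid -0.3 rect world (479.3, 54.7, 63.5, 8.3, 86.0) pos [0.5259 0.0521 0.2619]
t=49.12 pos [0.5255 0.0516 0.2617] rot deg [ 0.2   0.05 -0.03] | trans mm (after rot) [23.2 -0.3  0.2] | trans mm (before rot) [23.2 -0.4  0.2] w 0.0648
```

View pics/w32.png

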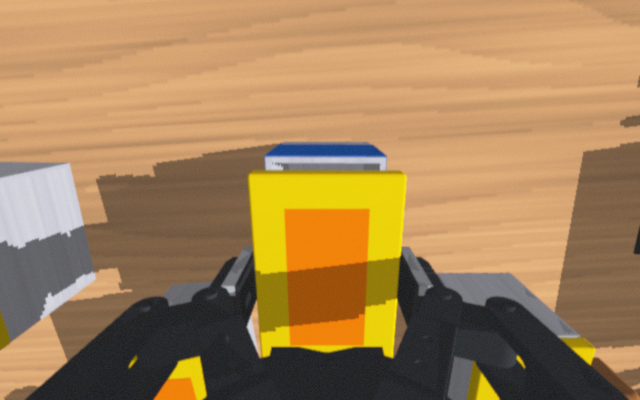

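Request:
jog_arm(translation=[[0.004,-0.0004,-0.0007],[0.008,0,0],[0.005,0,0],[0.003,0,0],[0.002,0,0],[0.001,0,0],[0,0,0],[0,0,0],[0,0,0],[0,0,0]], rot=[[0,0,0],[0,0,0],[0,0,0],[0,0,0],[0,0,0],[0,0,0],[0,0,0],[0,0,0],[0,0,0],[0,0,0]], hand=[100,100,100,100,100,100,100,100,100,100])

```text
time: 49.95
ee_pos: [0.5246, 0.0511, 0.2384]
ee_rot: [2.781, 1.571, 2.718]
force: [-2.6, -0.6, 4.8]
width: 0.065
```

Run:
```python
from h import *
plan([.5257,.0513,.2385],Rdown(86.2)); print(st()[0]["force"])
c=capture("side"); save(c,"s33",6,(270,170,370,250))
```

```text
t=49.95 pos [0.5246 0.0511 0.2384] rot deg [ 0.19 -0.01 -0.  ] | trans mm (after rot) [-0.1  0.3  1. ] | trans mm (before rot) [-0.1  0.3  1. ] w 0.065
[-2.59562857 -0.57282729  4.80306387]
```

View pics/s33.png

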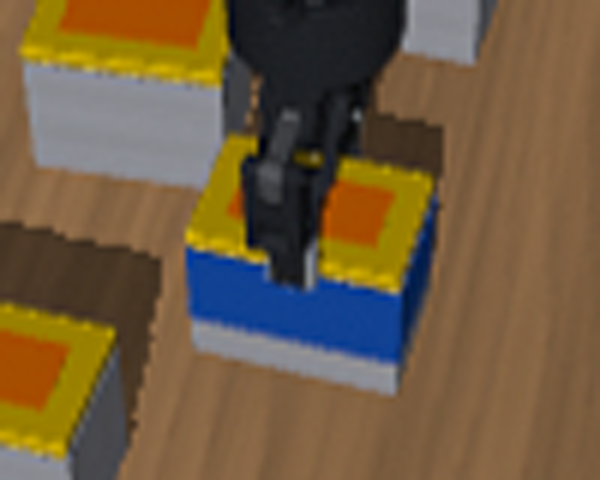

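Request:
jog_arm(translation=[[0,0,0],[0,0,0],[0,0,0],[0,0,0],[0,0,0],[0,0,0],[-0.02,0,0],[-0.03,0,0],[-0.03,0,0],[-0.03,0,0],[-0.03,0,0],[-0.03,0,0],[0,0,0],[0,0,0],[0,0,0]], rot=[[0,0,0],[0,0,0],[0,0,0],[0,0,0],[0,0,0],[0,0,0],[0,0,0],[0,0,0],[0,0,0],[0,0,0],[0,0,0],[0,0,0],[0,0,0],[0,0,0],[0,0,0]], hand=[70,50,30,0,0,0,0,0,0,0,0,0,0,0,0])

```text
time: 51.25
ee_pos: [0.5244, 0.0512, 0.4075]
ee_rot: [3.087, 1.57, 3.025]
force: [-0.4, 0.4, 0.0]
width: 0.0854
```

Run:
```python
from h import *
c=capture("wrist"); save(c,"w34"); lidcheck(c,.5257,.0513)
c=capture("top"); save(c,"t34"); tins(c)
c=capture("side"); save(c,"s34"); tins(c)
for x,y in [(.5257,.0513),(.6438,.17),(.638,-.053),(.5275,-.176)]: lidcheck(c,x,y)
o=st()[0]; print(o["time"],o["force"],o["ee_pos"])
```

```text
lid (526.4, 51.6, 99.9, 66.2, -3.6) z 0.0847 slopes deg [-0.05 -0.02] 6591
A none
B (643.8, 174.4, 101.7, 54.1, -2.9) z 0.0858 566
C (637.9, -58.6, 100.9, 56.8, 1.4) z 0.0859 616
D (525.2, -176.4, 100.8, 65.6, -3.7) z 0.0859 773
A (526.5, 52.2, 100.9, 68.5, -3.5) z 0.0856 815
B (644.5, 171.4, 101.4, 68.5, -3.5) z 0.0858 958
C (639.0, -51.0, 101.1, 69.9, 1.0) z 0.0855 656
D (522.0, -172.2, 89.7, 69.5, -3.5) z 0.0857 469
lid (527.4, 52.1, 99.2, 68.4, -3.7) z 0.0862 slopes deg [-0.06  0.65] 714
lid (644.8, 171.4, 100.9, 68.5, -3.4) z 0.0862 slopes deg [0.2  0.15] 857
lid (639.3, -51.0, 100.5, 69.9, 1.0) z 0.0862 slopes deg [ 0.02 -0.73] 571
lid (522.0, -172.2, 89.7, 69.5, -3.5) z 0.0862 slopes deg [-0.19  0.13] 396
51.4 [-0.02881778  0.79591213 -0.08083202] [0.52419851 0.0512718  0.40662097]
```

View pics/s34.png

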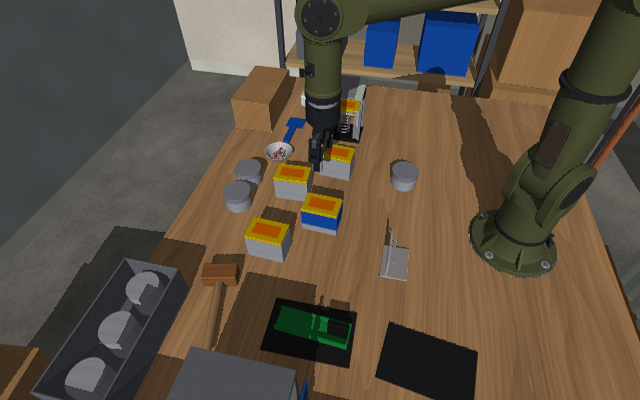

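View pics/w34.png

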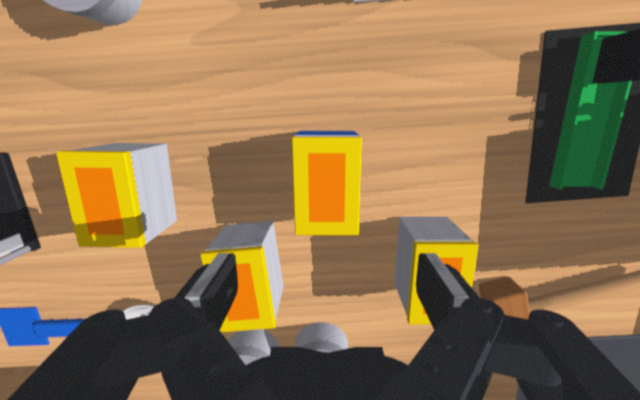

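Run:
```python
from h import *
print(env.close_job())
```

```text
the job is handed in; nothing more can be done
None
```

The job is done and handed in at about 51 s of the 200 s allowed; the hand-in reports no verdict.

- **Tray:** I tipped the tray (41°) into the blue-banded tin, and both blocks were seen inside it. The tray went back on the far mat within about 1.5 mm of where it started, with its floor level.
- **Lids:** All four tins were present. Each has a yellow lid with its top measured at 84.7 mm in the wrist camera (nominal 85 mm), tilt about 0.1° or less, and yaw matching the tin. One spare lid remains in the holder.
- **Disagreements:** The side camera's last readings put the lid tops at 86.2 mm with apparent slopes up to 0.7°. I put that down to the 2 mm calibration and its coarse view. The top and side cameras also differed by about 3 mm in y, so I used values in between and aligned each lid in the wrist view. In the last top view the arm hid tin A, so its lid was checked only in the wrist and side views.
- **Forces:** Pressing the first lid (tin D) down gave 13 N of contact, the others about 5 N.
- **Disturbance:** I saw no tin knocked aside, nothing tipped over, and the other objects looked unmoved in the final pictures.

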